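# Build a level packing block from tapered wedges

### The job

Build a level packing block on the wedge that already lies on the bench, leaving that one where it is: lay one standing wedge upside down (rubber sole up) and head to tail on it, slope on slope, then a second pair on top in the same way (lower one sole down, upper one sole up) but crosswise to the first and centred on it, so that both layers come out flat and level with the ends and sides of each pair lined up. Set the wedges down under control, never letting one topple or drop, and leave the sanding block, tape measure and green box alone.

Things in the scene. Friction and masses are not known exactly. Their poses are not given: they have to be found in the camera images.
- wedge_base_mid (a point): bottom wedge, beech, loose, lying on its black rubber sole askew, thick end away from the robot and to its left: 120 long, 50 wide with parallel sides, 16 thick at the thin end, 36 at the thick end, about 0.15 kg. Sides and ends square to the flat sole; the face opposite is bare and slopes. Point: mid-length, mid-width, 13 mm from the sole; x along the sole from thin to thick end, z from the sole to the sloping face (up)
- wedge_a_mid (a point): loose wedge exactly like the bottom one, same point and axes; interchangeable with the other two. Starts upright on its thick end: x down, point 60 mm above the bench, sole facing the robot's right (-y, within 20 deg), sloping face to the left
- wedge_b_mid (a point): loose wedge exactly like the bottom one, same point and axes; interchangeable with the other two. Starts upright on its thick end: x down, point 60 mm above the bench, sole facing the robot's right (-y, within 20 deg), sloping face to the left
- wedge_c_mid (a point): loose wedge exactly like the bottom one, same point and axes; interchangeable with the other two. Starts upright on its thick end: x down, point 60 mm above the bench, sole facing the robot's right (-y, within 20 deg), sloping face to the left
- sanding_block_mid (a point): bystander: brown sanding block, 64x107x31, lying on the bench; the point is its centre
- tape_measure_mid (a point): bystander: black and orange tape measure, 71x87x36, lying on the bench; the point is its centre
- bit_box_mid (a point): bystander: small green box, 51x76x50, on the bench; the point is its centre

How it is judged:
On the way, in this order (a step that is already met when the one before it is completed fails the run):
1. one wedge lies upside down and head to tail on the bottom wedge, let go, its sole level (((horizontal distance between wedge_a_mid and wedge_base_mid below 0.014 m and angle between wedge_a_mid's own z axis and vertical above 3.07159 rad and angle between the x axis of wedge_a_mid and the x axis of wedge_base_mid, either way round below 0.14 rad and z of wedge_a_mid in the frame of wedge_base_mid between 0.021 and 0.031 m and contact force between wedge_a and the fingers below 0.05 N) or (horizontal distance between wedge_b_mid and wedge_base_mid below 0.014 m and angle between wedge_b_mid's own z axis and vertical above 3.07159 rad and angle between the x axis of wedge_b_mid and the x axis of wedge_base_mid, either way round below 0.14 rad and z of wedge_b_mid in the frame of wedge_base_mid between 0.021 and 0.031 m and contact force between wedge_b and the fingers below 0.05 N) or (horizontal distance between wedge_c_mid and wedge_base_mid below 0.014 m and angle between wedge_c_mid's own z axis and vertical above 3.07159 rad and angle between the x axis of wedge_c_mid and the x axis of wedge_base_mid, either way round below 0.14 rad and z of wedge_c_mid in the frame of wedge_base_mid between 0.021 and 0.031 m and contact force between wedge_c and the fingers below 0.05 N))), for 0.2 s.
2. another wedge lies sole down on that pair, crosswise and centred, let go (((horizontal distance between wedge_a_mid and wedge_base_mid below 0.014 m and angle between wedge_a_mid's own z axis and vertical above 3.07159 rad and angle between the x axis of wedge_a_mid and the x axis of wedge_base_mid, either way round below 0.14 rad and z of wedge_a_mid in the frame of wedge_base_mid between 0.021 and 0.031 m and horizontal distance between wedge_b_mid and wedge_base_mid below 0.016 m and angle between wedge_b_mid's own z axis and vertical below 0.07 rad and angle between the x axis of wedge_b_mid and the y axis of wedge_base_mid, either way round below 0.16 rad and z of wedge_b_mid in the frame of wedge_base_mid between 0.046 and 0.058 m and contact force between wedge_b and the fingers below 0.05 N) or (horizontal distance between wedge_a_mid and wedge_base_mid below 0.014 m and angle between wedge_a_mid's own z axis and vertical above 3.07159 rad and angle between the x axis of wedge_a_mid and the x axis of wedge_base_mid, either way round below 0.14 rad and z of wedge_a_mid in the frame of wedge_base_mid between 0.021 and 0.031 m and horizontal distance between wedge_c_mid and wedge_base_mid below 0.016 m and angle between wedge_c_mid's own z axis and vertical below 0.07 rad and angle between the x axis of wedge_c_mid and the y axis of wedge_base_mid, either way round below 0.16 rad and z of wedge_c_mid in the frame of wedge_base_mid between 0.046 and 0.058 m and contact force between wedge_c and the fingers below 0.05 N) or (horizontal distance between wedge_b_mid and wedge_base_mid below 0.014 m and angle between wedge_b_mid's own z axis and vertical above 3.07159 rad and angle between the x axis of wedge_b_mid and the x axis of wedge_base_mid, either way round below 0.14 rad and z of wedge_b_mid in the frame of wedge_base_mid between 0.021 and 0.031 m and horizontal distance between wedge_a_mid and wedge_base_mid below 0.016 m and angle between wedge_a_mid's own z axis and vertical below 0.07 rad and angle between the x axis of wedge_a_mid and the y axis of wedge_base_mid, either way round below 0.16 rad and z of wedge_a_mid in the frame of wedge_base_mid between 0.046 and 0.058 m and contact force between wedge_a and the fingers below 0.05 N) or (horizontal distance between wedge_b_mid and wedge_base_mid below 0.014 m and angle between wedge_b_mid's own z axis and vertical above 3.07159 rad and angle between the x axis of wedge_b_mid and the x axis of wedge_base_mid, either way round below 0.14 rad and z of wedge_b_mid in the frame of wedge_base_mid between 0.021 and 0.031 m and horizontal distance between wedge_c_mid and wedge_base_mid below 0.016 m and angle between wedge_c_mid's own z axis and vertical below 0.07 rad and angle between the x axis of wedge_c_mid and the y axis of wedge_base_mid, either way round below 0.16 rad and z of wedge_c_mid in the frame of wedge_base_mid between 0.046 and 0.058 m and contact force between wedge_c and the fingers below 0.05 N) or (horizontal distance between wedge_c_mid and wedge_base_mid below 0.014 m and angle between wedge_c_mid's own z axis and vertical above 3.07159 rad and angle between the x axis of wedge_c_mid and the x axis of wedge_base_mid, either way round below 0.14 rad and z of wedge_c_mid in the frame of wedge_base_mid between 0.021 and 0.031 m and horizontal distance between wedge_a_mid and wedge_base_mid below 0.016 m and angle between wedge_a_mid's own z axis and vertical below 0.07 rad and angle between the x axis of wedge_a_mid and the y axis of wedge_base_mid, either way round below 0.16 rad and z of wedge_a_mid in the frame of wedge_base_mid between 0.046 and 0.058 m and contact force between wedge_a and the fingers below 0.05 N) or (horizontal distance between wedge_c_mid and wedge_base_mid below 0.014 m and angle between wedge_c_mid's own z axis and vertical above 3.07159 rad and angle between the x axis of wedge_c_mid and the x axis of wedge_base_mid, either way round below 0.14 rad and z of wedge_c_mid in the frame of wedge_base_mid between 0.021 and 0.031 m and horizontal distance between wedge_b_mid and wedge_base_mid below 0.016 m and angle between wedge_b_mid's own z axis and vertical below 0.07 rad and angle between the x axis of wedge_b_mid and the y axis of wedge_base_mid, either way round below 0.16 rad and z of wedge_b_mid in the frame of wedge_base_mid between 0.046 and 0.058 m and contact force between wedge_b and the fingers below 0.05 N))), for 0.2 s.
At the end, for the whole second after the job is handed in: Bottom wedge moved under 40 mm; one wedge inverted on it, a third sole down crosswise (9 deg) on that pair and centred within 16 mm, the fourth inverted on the third; soles level within 4 deg, each pair lined up within 14 mm and 8 deg; all at rest (((horizontal distance between wedge_a_mid and wedge_base_mid below 0.014 m and angle between each of wedge_a_mid, wedge_c_mid's own z axis and vertical above 3.07159 rad and angle between the x axis of wedge_a_mid and the x axis of wedge_base_mid, either way round below 0.14 rad and z of wedge_a_mid in the frame of wedge_base_mid between 0.021 and 0.031 m and horizontal distance between wedge_b_mid and wedge_base_mid below 0.016 m and angle between wedge_b_mid's own z axis and vertical below 0.07 rad and angle between the x axis of wedge_b_mid and the y axis of wedge_base_mid, either way round below 0.16 rad and z of wedge_b_mid in the frame of wedge_base_mid between 0.046 and 0.058 m and horizontal distance between wedge_c_mid and wedge_b_mid below 0.014 m and angle between the x axis of wedge_c_mid and the x axis of wedge_b_mid, either way round below 0.14 rad and z of wedge_c_mid in the frame of wedge_b_mid between 0.021 and 0.031 m) or (horizontal distance between wedge_a_mid and wedge_base_mid below 0.014 m and angle between each of wedge_a_mid, wedge_b_mid's own z axis and vertical above 3.07159 rad and angle between the x axis of wedge_a_mid and the x axis of wedge_base_mid, either way round below 0.14 rad and z of wedge_a_mid in the frame of wedge_base_mid between 0.021 and 0.031 m and horizontal distance between wedge_c_mid and wedge_base_mid below 0.016 m and angle between wedge_c_mid's own z axis and vertical below 0.07 rad and angle between the x axis of wedge_c_mid and the y axis of wedge_base_mid, either way round below 0.16 rad and z of wedge_c_mid in the frame of wedge_base_mid between 0.046 and 0.058 m and horizontal distance between wedge_b_mid and wedge_c_mid below 0.014 m and angle between the x axis of wedge_b_mid and the x axis of wedge_c_mid, either way round below 0.14 rad and z of wedge_b_mid in the frame of wedge_c_mid between 0.021 and 0.031 m) or (horizontal distance between wedge_b_mid and wedge_base_mid below 0.014 m and angle between each of wedge_b_mid, wedge_c_mid's own z axis and vertical above 3.07159 rad and angle between the x axis of wedge_b_mid and the x axis of wedge_base_mid, either way round below 0.14 rad and z of wedge_b_mid in the frame of wedge_base_mid between 0.021 and 0.031 m and horizontal distance between wedge_a_mid and wedge_base_mid below 0.016 m and angle between wedge_a_mid's own z axis and vertical below 0.07 rad and angle between the x axis of wedge_a_mid and the y axis of wedge_base_mid, either way round below 0.16 rad and z of wedge_a_mid in the frame of wedge_base_mid between 0.046 and 0.058 m and horizontal distance between wedge_c_mid and wedge_a_mid below 0.014 m and angle between the x axis of wedge_c_mid and the x axis of wedge_a_mid, either way round below 0.14 rad and z of wedge_c_mid in the frame of wedge_a_mid between 0.021 and 0.031 m) or (horizontal distance between wedge_b_mid and wedge_base_mid below 0.014 m and angle between each of wedge_b_mid, wedge_a_mid's own z axis and vertical above 3.07159 rad and angle between the x axis of wedge_b_mid and the x axis of wedge_base_mid, either way round below 0.14 rad and z of wedge_b_mid in the frame of wedge_base_mid between 0.021 and 0.031 m and horizontal distance between wedge_c_mid and wedge_base_mid below 0.016 m and angle between wedge_c_mid's own z axis and vertical below 0.07 rad and angle between the x axis of wedge_c_mid and the y axis of wedge_base_mid, either way round below 0.16 rad and z of wedge_c_mid in the frame of wedge_base_mid between 0.046 and 0.058 m and horizontal distance between wedge_a_mid and wedge_c_mid below 0.014 m and angle between the x axis of wedge_a_mid and the x axis of wedge_c_mid, either way round below 0.14 rad and z of wedge_a_mid in the frame of wedge_c_mid between 0.021 and 0.031 m) or (horizontal distance between wedge_c_mid and wedge_base_mid below 0.014 m and angle between each of wedge_c_mid, wedge_b_mid's own z axis and vertical above 3.07159 rad and angle between the x axis of wedge_c_mid and the x axis of wedge_base_mid, either way round below 0.14 rad and z of wedge_c_mid in the frame of wedge_base_mid between 0.021 and 0.031 m and horizontal distance between wedge_a_mid and wedge_base_mid below 0.016 m and angle between wedge_a_mid's own z axis and vertical below 0.07 rad and angle between the x axis of wedge_a_mid and the y axis of wedge_base_mid, either way round below 0.16 rad and z of wedge_a_mid in the frame of wedge_base_mid between 0.046 and 0.058 m and horizontal distance between wedge_b_mid and wedge_a_mid below 0.014 m and angle between the x axis of wedge_b_mid and the x axis of wedge_a_mid, either way round below 0.14 rad and z of wedge_b_mid in the frame of wedge_a_mid between 0.021 and 0.031 m) or (horizontal distance between wedge_c_mid and wedge_base_mid below 0.014 m and angle between each of wedge_c_mid, wedge_a_mid's own z axis and vertical above 3.07159 rad and angle between the x axis of wedge_c_mid and the x axis of wedge_base_mid, either way round below 0.14 rad and z of wedge_c_mid in the frame of wedge_base_mid between 0.021 and 0.031 m and horizontal distance between wedge_b_mid and wedge_base_mid below 0.016 m and angle between wedge_b_mid's own z axis and vertical below 0.07 rad and angle between the x axis of wedge_b_mid and the y axis of wedge_base_mid, either way round below 0.16 rad and z of wedge_b_mid in the frame of wedge_base_mid between 0.046 and 0.058 m and horizontal distance between wedge_a_mid and wedge_b_mid below 0.014 m and angle between the x axis of wedge_a_mid and the x axis of wedge_b_mid, either way round below 0.14 rad and z of wedge_a_mid in the frame of wedge_b_mid between 0.021 and 0.031 m)) and angle between wedge_base_mid's own z axis and vertical below 0.06 rad and distance of wedge_base_mid from where it was at the start of the episode below 0.04 m and linear speed of each of wedge_a, wedge_b, wedge_c, wedge_base below 0.02 m/s); the robot touches nothing.
It fails at once if a bystander (sanding block, tape measure, green box) was shifted by more than 30 mm (distance of any of sanding_block_mid, tape_measure_mid, bit_box_mid from where it was at the start of the episode above 0.03 m).
It fails at once if a wedge toppled or was dropped so that it tumbled (turning faster than 8 rad/s) (angular speed of any of wedge_a, wedge_b, wedge_c, wedge_base above 8 rad/s).
It also fails if it takes over 67 s, if anything falls off the work surface, if the arm or the gripper's body presses on something with over 40 N, if the wrist force passes 120 N, or if a joint passes its speed limit or range.

### The arm

A 6-joint arm with a two-finger parallel gripper is mounted at the origin on the work surface; the furniture and walls round the work are solid. World frame = base frame: x ahead of the robot, y to its left, z up, the work surface at z = 0. Lengths are in m, angles in rad, forces in N, time in s.
With the tool pointing down it reaches from about 0.35 to 0.775 m from the base axis. Payload 7.3 kg.
Tool frame: the origin (TCP) lies on the centre line of the jaws, within the pads' length; the fingertips stand 25 mm ahead of it and the grasp point (between the pads) lies 6 mm ahead of it; z points along the fingers, y is the direction in which the jaws open and shut (so a half turn about z gives the same grasp; the last joint's range is limited). The gripper opens to 92 mm and grips with 3 to 60 N. Pads are 19 mm wide; open, the fingers measure 130 mm over their backs; the gripper's body (75 mm by 190 mm) begins 47 mm behind the grasp point.
Start: joints at [-1.288, 0.342, 1.524, -0, 1.275, -0.146], TCP at [0.218, -0.477, 0.252] pointing down, gripper open.
Joint ranges: [-2.53, 2.53], [-0.77, 2.02], [0.04, 2.7], [-1, 4.14], [0.28, 2.66], [-3.11, 3.11]. Speed limits (rad/s): [2.57, 2.57, 3.14, 3.14, 3.14, 3.14].

### API

Orientations are given as [roll, pitch, yaw] about the fixed x, y, z axes, in that order (R = Rz(yaw) Ry(pitch) Rx(roll)).
In Python, from cell import telemetry, read_camera, workorder gives the robot as it stands.
- The arm moves only by the shell command python3 -m creep 'ROWS' [FORCE]. ROWS is JSON, one flat list of numbers, 5 for each row, row after row: the opening, from 0 (shut) to 1 (fully open), then the shift along the world's x, y, z in m, then the turn about the world's z in rad. A call has 1 to 12 rows; each row shifts and turns the pose as measured when the row begins; what a row does not reach is not made up. A row lasts 1/8 s, in which the tool goes at most 62.5 mm and 10.7 degrees, less where a joint would pass 70% of its speed; a pose out of reach is approached as far as the arm can. A call is refused whole if a number of a shift passes 0.0625 or a number of a turn 0.188, either way. A call with a gripper value outside its range is refused whole. The fingers move at their own pace and stop on an object; FORCE is the grip in N (left out, the last holds). Time passes only in rows, so rows that do not move let the fingers close. It gives the time, the measured TCP pose, the force and the opening at its end, in the units of the state.
- telemetry.observe(): the state, without advancing time (a new reading comes with each control period).
- read_camera(name): name is "scene" or "top"; returns a dict with "image" (400x640x3 uint8, red, green, blue), "fovy" (degrees; the focal length in pixels is half the picture's height over the tangent of half this angle, whatever the lens; pixels are square), "cx", "cy" (the principal point, pixels), "R" (3x3) and "t" (3): a world point X has camera coordinates R X + t. Camera axes: x right, y down, z forward; pixel columns grow to the right and rows downward; lengths in m; the calibration is good to about 2 mm. A picture is of the moment at which its call begins. There is no depth.
- workorder.hand_in(): hands the job in, once; it reports no verdict.
The state is a dict: "time": time; "qpos": joint angles; "qvel": joint speeds; "joint_efforts": joint torques, N m; "tool_pos": TCP position; "tool_rot": TCP orientation; "contact_force": force on the tool from outside, world axes, zero at the start; "torque": the same for the moment, N m; "opening": finger opening in m.
Only numpy, scipy, OpenCV 4.12 (cv2) and the standard library are available. Lean on these libraries where they do the work, as an engineer would, in place of code of your own. Each camera call takes 0.05 s, during which the arm holds its last target.

## Working session

There is one attempt and no reset: what is moved stays moved. The work goes in short steps, Python scripts to look and compute and a shell command to move; the robot and the scene stay as the last step left them, time stands still between calls to the robot, and variables do not carry over. Pictures are saved under pics/ and viewed, and the job is handed in when it is done.

```bash
mkdir -p pics; ls
python3 - <<'E'
from cell import telemetry, read_camera
import cv2,numpy as np
for n in ("scene","top"):
    d=read_camera(n); print(n,d["fovy"],d["cx"],d["cy"],np.round(d["R"],4).tolist(),np.round(d["t"],4).tolist())
    cv2.imwrite(f"pics/{n}0.png",d["image"][:,:,::-1])
s=telemetry.observe();print(s)
E
```

```text
pics
scene 49.79820289077971 319.2473629209575 191.7510356209431 [[0.9754, 0.2197, -0.0147], [0.0889, -0.4539, -0.8866], [-0.2015, 0.8635, -0.4623]] [-0.549, 0.0523, 1.099]
top 52.01783009856534 325.51139660328886 201.74833699379198 [[-0.0116, -0.9999, 0.0015], [-0.9726, 0.0109, -0.2324], [0.2324, -0.0041, -0.9726]] [0.0479, 0.5547, 0.847]
{'time': 0.1, 'qpos': array([-1.28800585e+00,  3.42652007e-01,  1.52490091e+00, -2.16301387e-06,
        1.27536963e+00, -1.45967678e-01]), 'qvel': array([-0.00044773, -0.00042144, -0.00269307, -0.00198571, -0.00033562,
       -0.00104984]), 'joint_efforts': array([ 2.22969211e-03, -4.32001770e+01, -2.44693744e+01,  7.19706248e-02,
        5.25792805e-02, -4.53397524e-05]), 'tool_pos': array([ 0.21821167, -0.47716008,  0.25112215]), 'tool_rot': array([-3.14027659e+00, -1.91387363e-04,  4.28758665e-01]), 'contact_force': array([0.64537017, 0.3197897 , 0.59866056]), 'torque': array([ 0.07627073, -0.00388098,  0.01960093]), 'opening': 0.09123519442222014}
```

View pics/scene0.png

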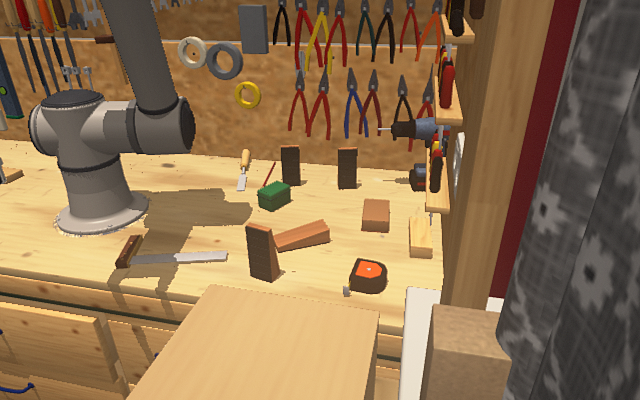

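View pics/top0.png

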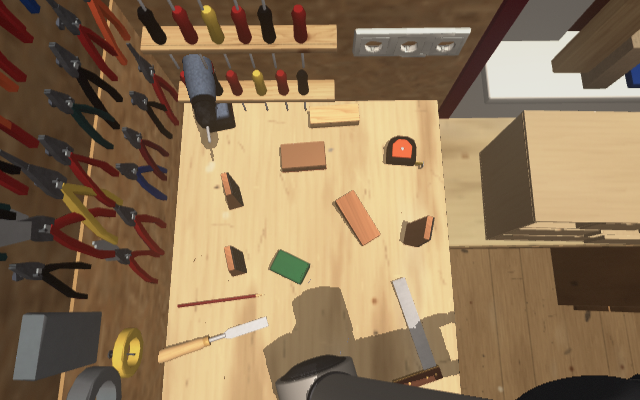

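```bash
cat > h.py <<'E'
from cell import telemetry, read_camera
import cv2,numpy as np
def cam(n):
    d=read_camera(n); d["R"]=np.array(d["R"]);d["t"]=np.array(d["t"]); d["f"]=200/np.tan(np.radians(d["fovy"]/2)); return d
def ray(d,u,v):
    r=d["R"].T@np.array([(u-d["cx"])/d["f"],(v-d["cy"])/d["f"],1.]); return -d["R"].T@d["t"],r
def onz(d,u,v,z):
    c,r=ray(d,u,v); return c+r*(z-c[2])/r[2]
def proj(d,X):
    p=d["R"]@np.asarray(X,float)+d["t"]; return d["f"]*p[0]/p[2]+d["cx"],d["f"]*p[1]/p[2]+d["cy"]
def tri(d1,a,d2,b):
    c1,r1=ray(d1,*a);c2,r2=ray(d2,*b); A=np.stack([r1,-r2],1); k=np.linalg.lstsq(A,c2-c1,rcond=None)[0]
    p,q=c1+k[0]*r1,c2+k[1]*r2; return (p+q)/2,np.linalg.norm(p-q)
def crop(d,x0,y0,x1,y1,k,name):
    im=d["image"][y0:y1,x0:x1,::-1]; cv2.imwrite("pics/"+name,cv2.resize(im,None,fx=k,fy=k,interpolation=cv2.INTER_CUBIC))
E
python3 - <<'E'
from h import *
d=cam("top"); crop(d,200,160,450,290,3,"t1.png")
e=cam("scene"); crop(e,230,140,430,290,4,"s1.png")
E
```

```text
(no output)
```

View pics/t1.png

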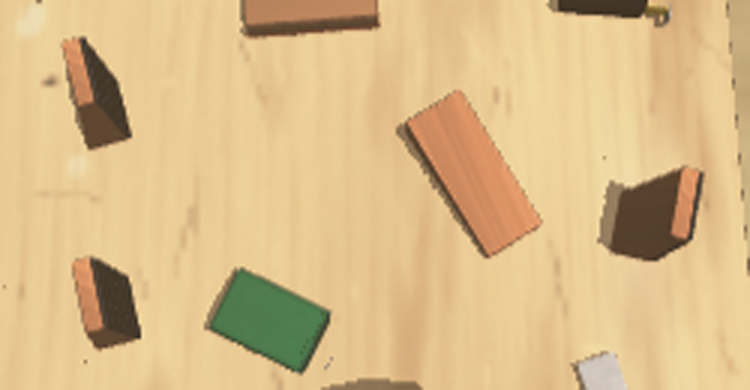

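View pics/s1.png

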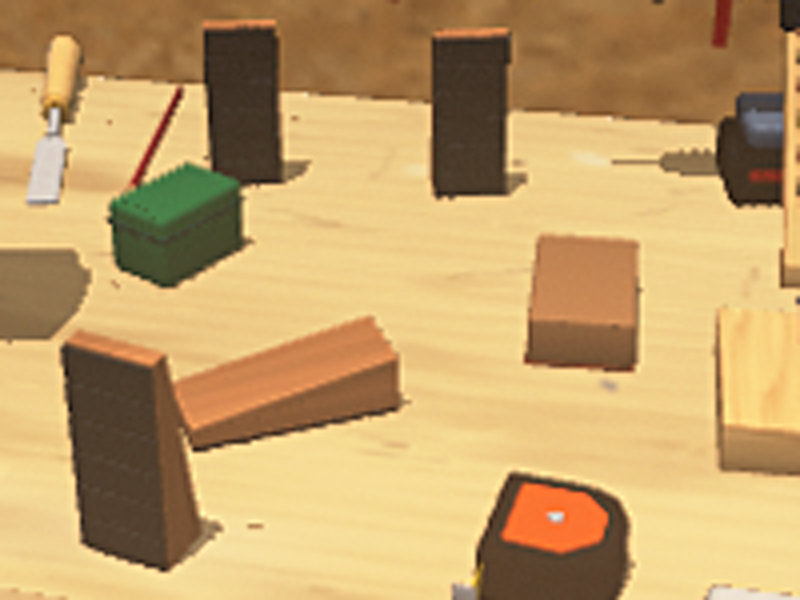

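Run:
```python
from h import *
d=cam("top")
hsv=cv2.cvtColor(d["image"],cv2.COLOR_RGB2HSV)
for p in [(227,180),(231,255),(429,228),(357,217),(300,150),(300,200)]: print(p,d["image"][p[1],p[0]],hsv[p[1],p[0]])
m=((hsv[...,0]>4)&(hsv[...,0]<14)&(hsv[...,1]>105)&(hsv[...,2]>130)).astype(np.uint8)
n,l,st,ce=cv2.connectedComponentsWithStats(m)
for i in range(1,n):
    x,y,w,h,a=st[i]
    if a<40 or not(170<x<450 and 100<y<300): continue
    k=cv2.resize((l==i).astype(np.uint8)*255,None,fx=4,fy=4,interpolation=cv2.INTER_LINEAR)
    c=max(cv2.findContours((k>127).astype(np.uint8),cv2.RETR_EXTERNAL,cv2.CHAIN_APPROX_NONE)[0],key=cv2.contourArea)
    q=(cv2.boxPoints(cv2.minAreaRect(c))+.5)/4-.5
    ap=(cv2.approxPolyDP(c,0.06*cv2.arcLength(c,True),True)[:,0]+.5)/4-.5
    z=0.12 if a<400 else 0.026
    print(i,a,ce[i].round(1)); 
    for r in (q,ap):
        W=np.array([onz(d,*u,z) for u in r]); print(r.round(1).tolist(),W[:,:2].round(4).tolist(),np.linalg.norm(W-np.roll(W,-1,0),axis=1).round(4),W.mean(0).round(4))
```

```text
(227, 180) [225 152 105] [ 12 136 225]
(231, 255) [196 132  91] [ 12 137 196]
(429, 228) [212 141  96] [ 12 140 212]
(357, 217) [208 140  96] [ 12 137 208]
(300, 150) [183 130  91] [ 13 128 183]
(300, 200) [237 208 153] [ 20  90 237]
38 318 [401.6 148.6]
[[391.6000061035156, 157.39999389648438], [391.6000061035156, 138.60000610351562], [411.3999938964844, 138.60000610351562], [411.3999938964844, 157.39999389648438]] [[0.6384, -0.1011], [0.6813, -0.1032], [0.6808, -0.1461], [0.6379, -0.1435]] [0.043  0.0428 0.043  0.0424] [ 0.6596 -0.1235  0.12  ]
[[392.6, 142.9], [391.9, 156.4], [410.4, 157.1], [407.1, 139.6]] [[0.6715, -0.1049], [0.6407, -0.1018], [0.6385, -0.1414], [0.6786, -0.1367]] [0.031  0.0397 0.0404 0.0326] [ 0.6573 -0.1212  0.12  ]
39 1023 [302.7 154.6]
[[279.70001220703125, 144.1999969482422], [324.0, 140.8000030517578], [325.8999938964844, 165.10000610351562], [281.6000061035156, 168.5]] [[0.7082, 0.1499], [0.7157, 0.0433], [0.6541, 0.0395], [0.6468, 0.1446]] [0.1068 0.0617 0.1053 0.0616] [0.6812 0.0943 0.026 ]
[[323.4, 141.9], [280.9, 144.6], [281.6, 167.1], [325.1, 164.4
[... 1340 characters left out ...]
], [0.5091, -0.1806], [0.4599, -0.169]] [0.0505 0.0134 0.0505 0.0132] [ 0.4857 -0.1683  0.12  ]
[[430.1, 215.6], [423.6, 232.9], [426.9, 239.4]] [[0.5102, -0.1747], [0.4742, -0.1588], [0.4608, -0.1645]] [0.0393 0.0147 0.0504] [ 0.4817 -0.166   0.12  ]
48 146 [228.8 257.8]
[[223.0, 246.39999389648438], [229.60000610351562, 245.10000610351562], [234.6999969482422, 269.3999938964844], [228.10000610351562, 270.79998779296875]] [[0.451, 0.2515], [0.4537, 0.2382], [0.4045, 0.2258], [0.4019, 0.239]] [0.0136 0.0507 0.0134 0.0507] [0.4278 0.2386 0.12  ]
[[226.9, 245.6], [230.1, 270.4], [234.4, 267.9]] [[0.4526, 0.2436], [0.4027, 0.2349], [0.4075, 0.2266]] [0.0507 0.0097 0.0482] [0.4209 0.235  0.12  ]
```

```bash
python3 -m creep '[1,0.038,0.044,0,0.13, 1,0.038,0.044,0,0.13, 1,0.038,0.044,0,0.13, 1,0.038,0.044,0,0.13, 1,0.038,0.044,0,0.13, 1,0.038,0.044,0,0.13, 1,0.038,0.044,0,0.13]' 10
python3 - <<'E'
from h import *
d=cam("top")
px=dict(thinR=(380.9,234.3),thinL=(362.4,245.7),thL=(334.3,200.3),thR=(352.8,188.9))
W={k:onz(d,*v,.016 if 'thin' in k else .036) for k,v in px.items()}
a=(W['thinR']+W['thinL'])/2;b=(W['thL']+W['thR'])/2
print(a,b,(a+b)/2,np.linalg.norm((b-a)[:2]),np.degrees(np.arctan2(*(b-a)[1::-1])),{k:v.round(4) for k,v in W.items()})
print(-d["R"].T@d["t"])
E
```

```text
time: 1.12
tool_pos: [0.4884, -0.1626, 0.2509]
tool_rot: [3.141, 0.001, 1.359]
contact_force: [0.4, -0.9, 0.4]
opening: 0.0918
[ 0.47546931 -0.06371755  0.016     ] [ 5.78775520e-01 -4.80750437e-04  3.60000000e-02] [ 0.52712241 -0.03209915  0.026     ] 0.12112417512614916 31.4720363936882 {'thinR': array([ 0.4884, -0.0855,  0.016 ]), 'thinL': array([ 0.4625, -0.042 ,  0.016 ]), 'thL': array([0.5654, 0.0212, 0.036 ]), 'thR': array([ 0.5921, -0.0221,  0.036 ])}
[0.34324441 0.04534422 0.95263595]
```

```bash
python3 -m creep '[1,-0.0025,-0.0055,-0.04,-0.019, 1,0,0,-0.04,0, 1,0,0,-0.02,0, 1,0,0,-0.005,0]'
python3 - <<'E'
from h import *
d=cam("top");e=cam("scene")
print(tri(d,(427.9,227.1),e,(259.3,226.2)))
crop(d,340,150,500,290,5,"t2.png");crop(e,200,160,360,290,5,"s2.png")
E
```

```text
time: 1.68
tool_pos: [0.4908, -0.1604, 0.1435]
tool_rot: [3.136, -0.003, 1.354]
contact_force: [0.3, -0.1, 0.1]
opening: 0.0917
(array([ 0.4870155 , -0.16758452,  0.12123972]), np.float64(0.002377387785762868))
```

View pics/s2.png

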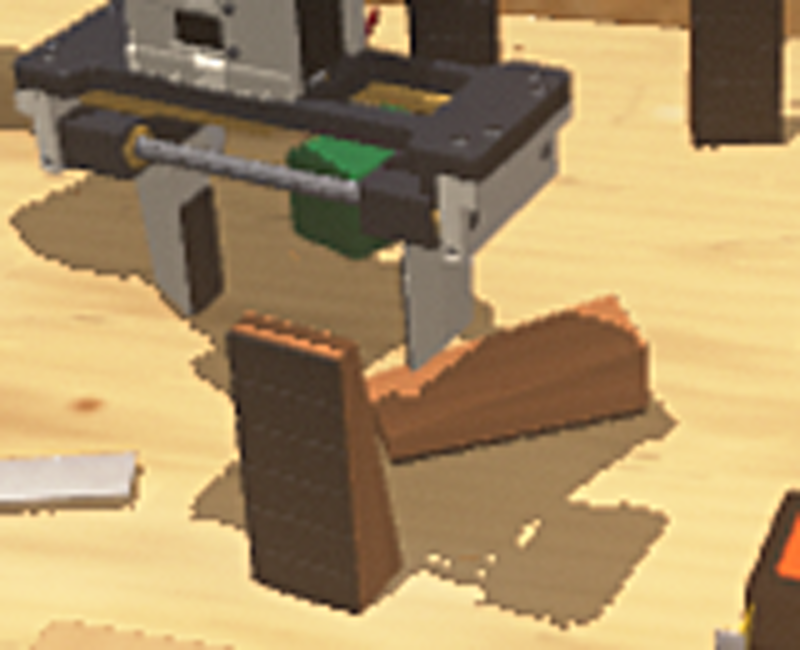

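View pics/t2.png

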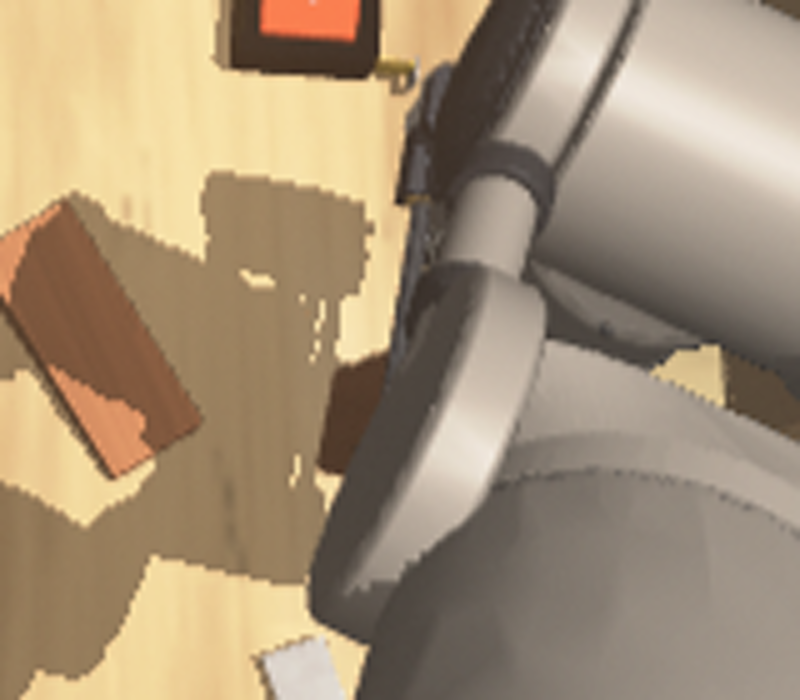

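```bash
python3 -m creep '[1,-0.004,-0.0075,0,-0.014, 1,0,0,0,0]'; python3 -m creep '[1,0,0,0,0]'
```

```text
time: 2.02
tool_pos: [0.4879, -0.1694, 0.1464]
tool_rot: [3.131, -0.001, 1.339]
contact_force: [-0.0, 0.8, -0.0]
opening: 0.0918
time: 2.15
tool_pos: [0.4881, -0.1698, 0.147]
tool_rot: [3.13, -0.001, 1.338]
contact_force: [0.3, 0.5, 0.7]
opening: 0.0916
```

```bash
python3 -m creep '[1,-0.001,0.0015,-0.013,0, 1,0,0,0,0]'; python3 -m creep '[0.45,0,0,0,0,0.45,0,0,0,0,0.45,0,0,0,0]' 15
```

```text
time: 2.4
tool_pos: [0.487, -0.1682, 0.1335]
tool_rot: [3.129, -0.001, 1.338]
contact_force: [-0.3, -0.6, 0.8]
opening: 0.0915
time: 2.78
tool_pos: [0.4871, -0.168, 0.1333]
tool_rot: [3.13, -0.001, 1.339]
contact_force: [0.2, -0.4, -0.5]
opening: 0.0667
```

```bash
python3 -m creep '[0.3,0,0,0,0,0.3,0,0,0,0,0.3,0,0,0,0,0.3,0,0,0,0]' 15
```

```text
time: 3.28
tool_pos: [0.4872, -0.168, 0.1334]
tool_rot: [3.13, -0.001, 1.339]
contact_force: [0.6, 0.1, -0.3]
opening: 0.0497
```

```bash
python3 -m creep '[0.3,0,0,0.02,0, 0.3,0,0,0.025,0, 0.3,-0.004,0.01,0,-0.1, 0.3,-0.006,0.016,0,-0.14, 0.3,-0.006,0.018,0,-0.15, 0.3,-0.006,0.018,0,-0.15, 0.3,-0.006,0.016,0,-0.13, 0.3,-0.003,0.010,0,-0.08, 0.3,0,0,0,0, 0.3,0,0,0,0]' 30
```

```text
time: 4.53
tool_pos: [0.4542, -0.0776, 0.1787]
tool_rot: [3.132, -0.001, 0.566]
contact_force: [0.3, -0.3, -1.4]
opening: 0.0499
```

```bash
python3 -m creep '[0.3,0,0.0007,-0.018,-0.016, 0.3,0,0,0,0]'
python3 - <<'E'
from h import *
d=cam("top");e=cam("scene")
crop(d,300,150,460,290,5,"t3.png");crop(e,200,160,360,290,5,"s3.png")
E
```

```text
time: 4.78
tool_pos: [0.4546, -0.0779, 0.1605]
tool_rot: [3.131, -0.002, 0.551]
contact_force: [-0.1, 0.2, -0.2]
opening: 0.0495
```

View pics/s3.png

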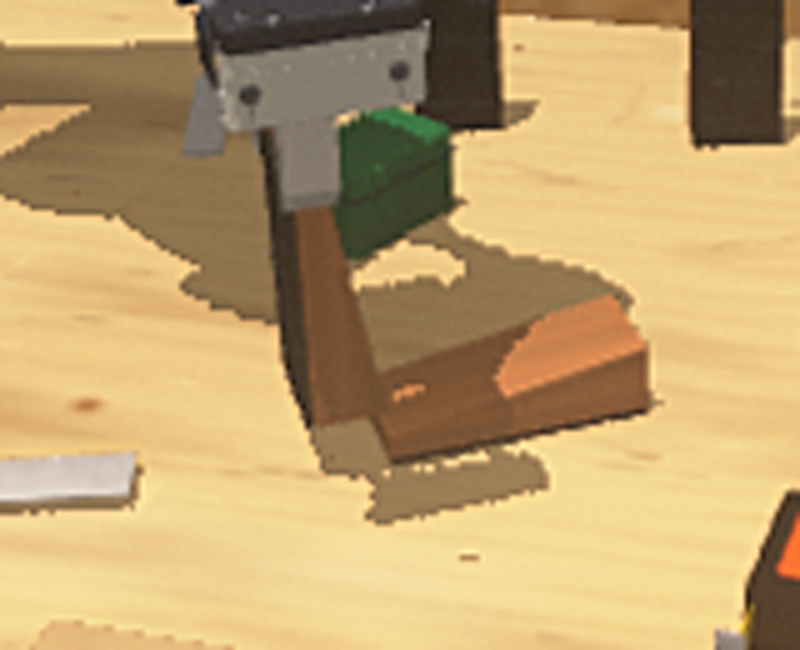

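View pics/t3.png

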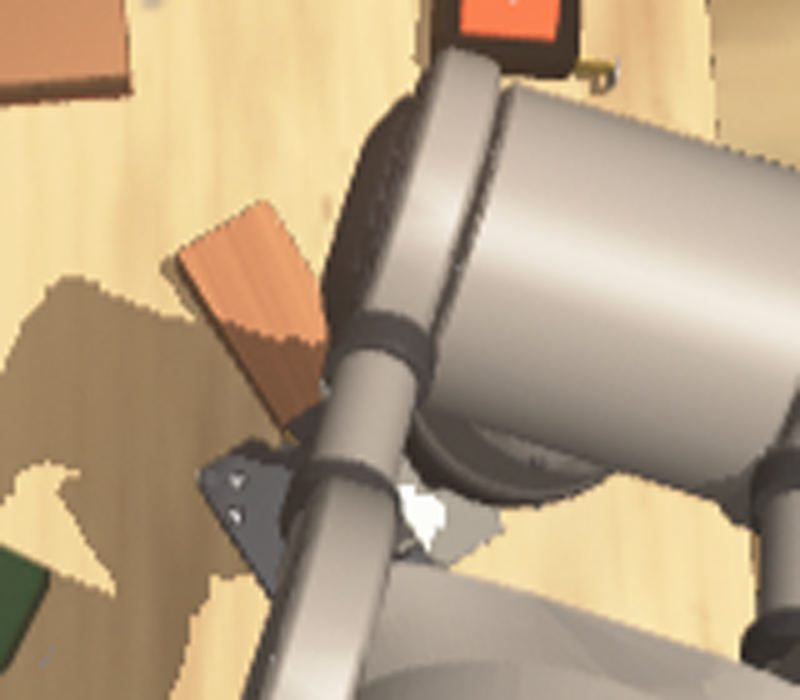

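Run:
```python
from h import *
e=cam("scene"); x=np.array([.853,.522]);r=np.array([.522,-.853])
print("corner meas",onz(e,275.6,243,.027), "exp",np.array([.4546,-.0779])+.028*x+.025*r)
print("sole corner",onz(e,200+310/5,160+427/5,.027),"exp",np.array([.4546,-.0779])-.008*x+.025*r)
b=np.array([.4755,-.0637])
print("base thinR proj",[ (np.array(proj(e,[*(b+.025*r),z]))-[200,160])*5 for z in (0,.016)])
print("base thR proj",[ (np.array(proj(e,[*(b+.025*r+.12*x),z]))-[200,160])*5 for z in (0,.036)])
```

```text
corner meas [ 0.48653322 -0.08257909  0.027     ] exp [ 0.491534 -0.084609]
sole corner [ 0.46104987 -0.09685147  0.027     ] exp [ 0.460826 -0.103401]
base thinR proj [array([384.59102176, 470.86866632]), array([382.33739597, 440.15000241])]
base thR proj [array([646.76645348, 416.63076302]), array([646.44808557, 348.33096552])]
```

Run:
```python
from h import *
e=cam("scene")
P=lambda u,v,z:onz(e,200+u/5,160+v/5,z)
x=np.array([.853,.522]);b=P(390,461,0)[:2]
print(b)
for u,v,z in [(378,415,.027),(310,427,.027),(648,348,.036),(610,295,.036)]:
    p=P(u,v,z); q=p[:2]-b; print(p.round(4),"along",(q@x).round(4),"right",(q@[.522,-.853]).round(4))
```

```text
[ 0.48864273 -0.0776207 ]
[ 0.4865 -0.0826  0.027 ] along -0.0044 right 0.0031
[ 0.461  -0.0969  0.027 ] along -0.0336 right 0.002
[ 0.5915 -0.022   0.036 ] along 0.1168 right 0.0062
[0.5656 0.0185 0.036 ] along 0.1158 right -0.0418
```

```bash
python3 -m creep '[0.3,0.0038,0.0035,0,0, 0.3,0,0,-0.008,0, 0.3,0,0,0,0]'; python3 -m creep '[0.3,0,0,-0.002,0,0.3,0,0,0,0]'; python3 -m creep '[0.3,0,0,-0.002,0,0.3,0,0,0,0]'
```

```text
time: 5.35
tool_pos: [0.4601, -0.0744, 0.1542]
tool_rot: [3.127, -0.005, 0.551]
contact_force: [-0.5, 1.2, -1.2]
opening: 0.0495
time: 5.6
tool_pos: [0.4601, -0.0744, 0.152]
tool_rot: [3.127, -0.005, 0.551]
contact_force: [-0.3, 0.1, -1.5]
opening: 0.0495
time: 5.85
tool_pos: [0.4602, -0.0745, 0.1501]
tool_rot: [3.127, -0.005, 0.551]
contact_force: [-0.1, 0.2, -0.7]
opening: 0.0495
```

```bash
python3 -m creep '[0.3,0,0,-0.002,0,0.3,0,0,0,0]' 8
python3 - <<'E'
from h import *
e=cam("scene")
crop(e,200,160,360,290,5,"s4.png")
E
```

```text
time: 6.1
tool_pos: [0.4602, -0.0744, 0.1491]
tool_rot: [3.126, -0.005, 0.551]
contact_force: [0.8, 0.7, 0.1]
opening: 0.0501
```

View pics/s4.png

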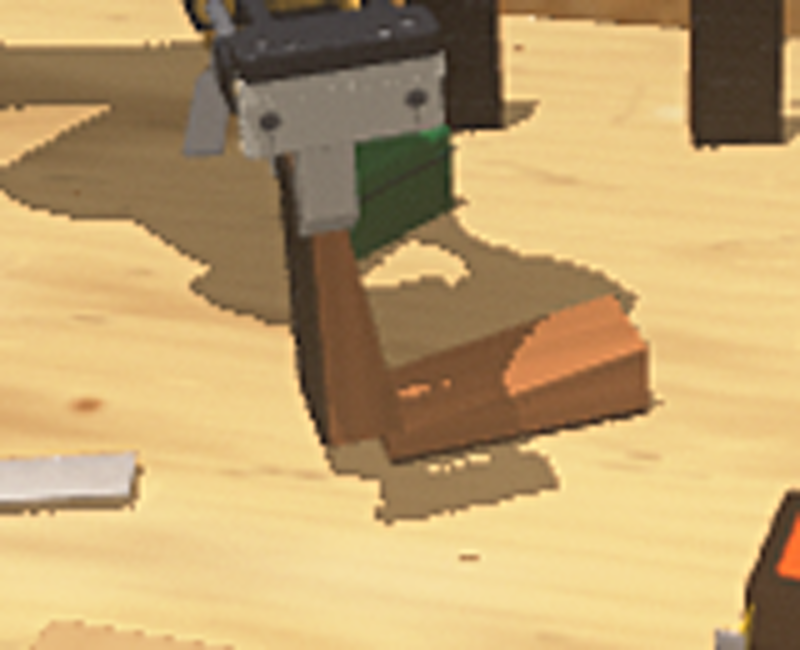

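Run:
```python
import numpy as np
t=np.radians(np.arange(0,91,7.5)-13.8); g=117.4*np.c_[np.sin(t),np.cos(t)]; d=np.diff(g,axis=0)
for a in d: print((a[0]*.853).round(1),(a[0]*.522).round(1),a[1].round(1))
```

```text
12.9 7.9 2.7
13.1 8.0 0.7
13.1 8.0 -1.3
12.8 7.8 -3.3
12.3 7.5 -5.2
11.6 7.1 -7.1
10.7 6.6 -8.8
9.7 5.9 -10.4
8.4 5.2 -11.8
7.0 4.3 -12.9
5.5 3.4 -13.9
3.9 2.4 -14.6
```

```bash
python3 -m creep '[0.3,0.0065,0.004,0.0013,0, 0.3,0.0065,0.004,0.001,0, 0.3,0.013,0.008,0.0005,0, 0.3,0.013,0.008,-0.0015,0, 0.3,0.0128,0.0078,-0.0033,0, 0.3,0,0,0,0]' 6
python3 - <<'E'
from h import *
e=cam("scene")
crop(e,200,160,360,290,5,"s5.png")
E
```

```text
time: 6.9
tool_pos: [0.5168, -0.0397, 0.1466]
tool_rot: [3.126, -0.006, 0.552]
contact_force: [1.2, 0.4, 0.9]
opening: 0.0499
```

View pics/s5.png

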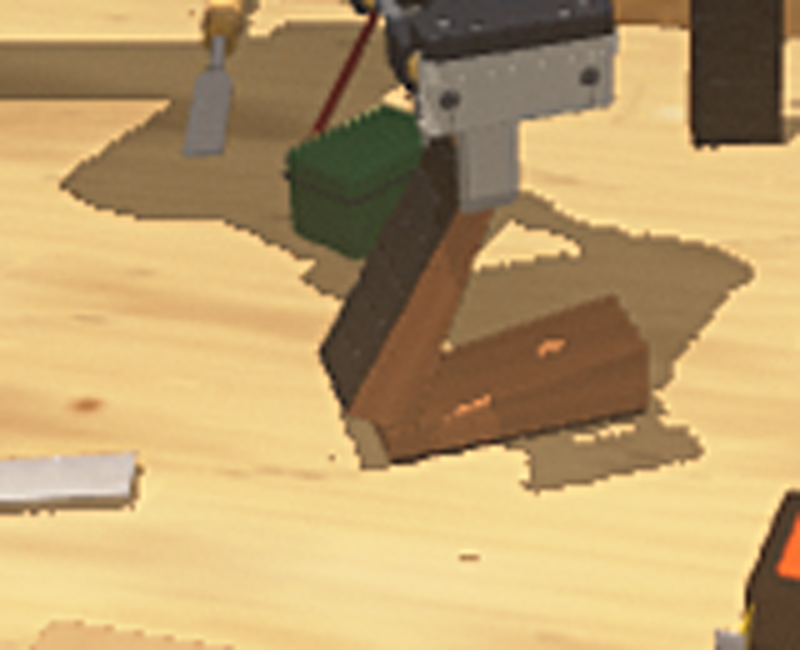

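```bash
python3 -m creep '[0.3,0.0114,0.007,-0.0056,0, 0.3,0.0109,0.0067,-0.0073,0, 0.3,0.0099,0.0061,-0.0088,0, 0.3,0.009,0.0055,-0.0102,0, 0.3,0.0078,0.0048,-0.0114,0, 0.3,0.0065,0.004,-0.0123,0,0.3,0,0,0,0]' 5
python3 - <<'E'
from h import *
e=cam("scene")
crop(e,200,160,360,290,5,"s6.png")
E
```

```text
time: 7.82
tool_pos: [0.5749, -0.0036, 0.0857]
tool_rot: [3.127, -0.004, 0.551]
contact_force: [-0.5, -0.8, -0.8]
opening: 0.0499
```

View pics/s6.png

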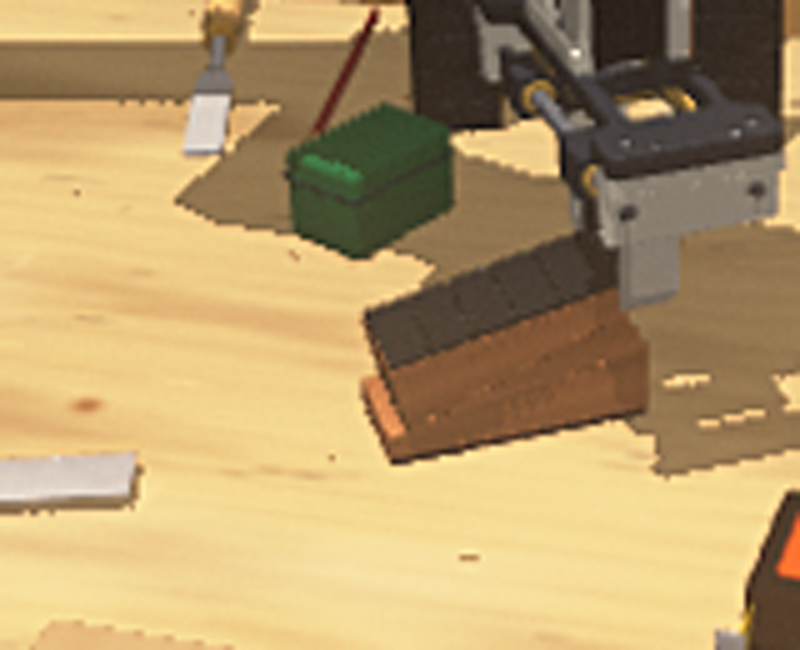

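```bash
python3 -m creep '[0.3,0.0034,0.0021,-0.012,0, 0.3,0.001,0.0006,-0.008,0,0.3,0,0,0,0]' 5
python3 - <<'E'
from h import *
e=cam("scene")
crop(e,240,180,400,280,5,"s7.png")
d=cam("top");crop(d,300,150,460,290,5,"t7.png")
E
```

```text
time: 8.25
tool_pos: [0.5795, -0.0013, 0.0655]
tool_rot: [3.126, -0.006, 0.55]
contact_force: [-1.0, -0.1, -0.1]
opening: 0.0498
```

View pics/s7.png

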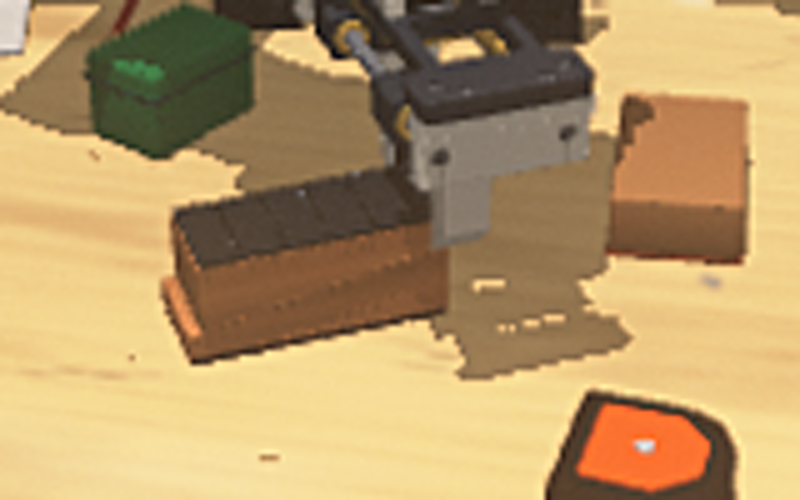

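View pics/t7.png

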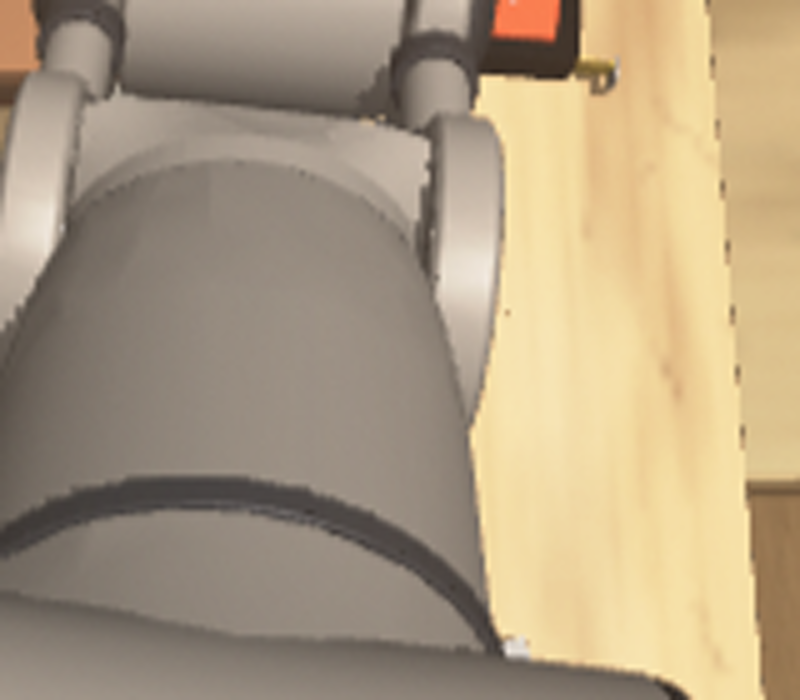

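```bash
python3 -m creep '[0.3,0,0,-0.002,0, 0.3,-0.004,-0.0025,0,0,0.3,0,0,0,0, 0.7,0,0,0,0, 1,0,0,0,0,1,0,0,0,0, 1,0,0,0,0,1,0,0,0.01,0,1,0,0,0.05,0,1,-0.03,0.0,0.05,0,1,-0.06,0,0.02,0,1,-0.06,0.04,0,0]' 8
python3 - <<'E'
from h import *
e=cam("scene")
crop(e,240,180,400,280,5,"s8.png")
d=cam("top");crop(d,300,150,460,290,5,"t8.png")
E
```

```text
time: 9.85
tool_pos: [0.4329, 0.03, 0.2001]
tool_rot: [3.121, -0.012, 0.548]
contact_force: [-0.3, 1.4, 0.7]
opening: 0.0921
```

View pics/s8.png

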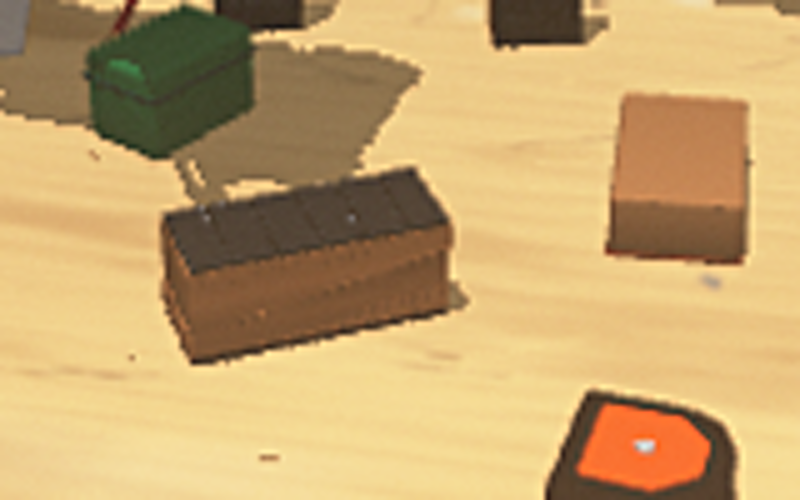

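View pics/t8.png

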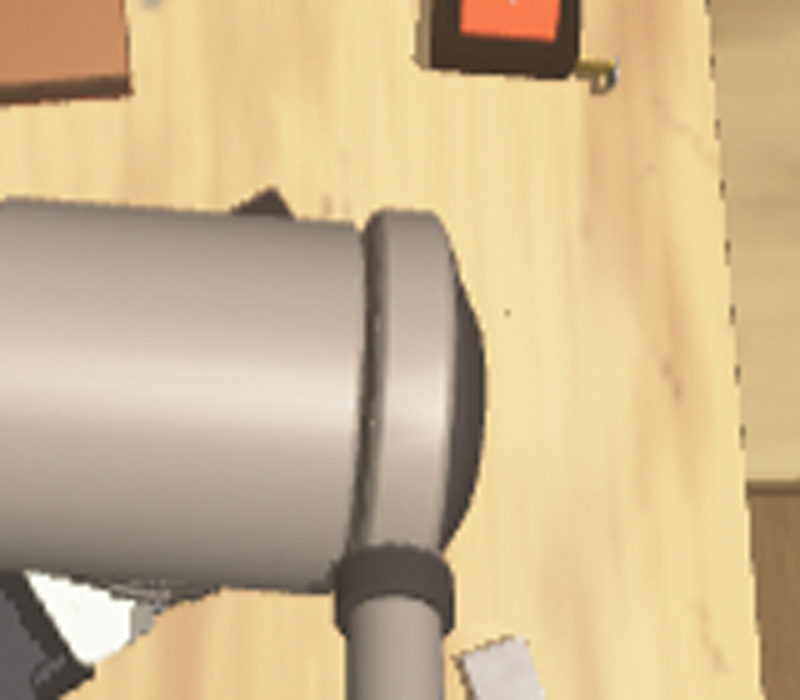

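```bash
python3 - <<'E'
from h import *
d=cam("top");e=cam("scene")
print(tri(d,(225.7,183.5),e,(347.75,148.2)),tri(d,(228.8,257.8),e,(290.2,146.)))
E
python3 -m creep '[1,0.015,0.022,0,0.14,1,0.019,0.028,0,0.165,1,0.019,0.028,0,0.165,1,0.019,0.028,0,0.165,1,0.019,0.028,0,0.165,1,0.019,0.028,0,0.165,1,0.019,0.028,0,0.165,1,0.019,0.028,0,0.165, 1,0,0,0,0, 1,0,0,0,0]'
```

```text
(array([0.58490048, 0.25241394, 0.1186864 ]), np.float64(0.0008202825786914061)) (array([0.42903632, 0.23942015, 0.11859719]), np.float64(0.002227188766611106))
time: 11.3
tool_pos: [0.6006, 0.2525, 0.1979]
tool_rot: [3.113, -0.012, 1.881]
contact_force: [-0.6, 0.6, -0.3]
opening: 0.0918
```

```bash
python3 -m creep '[1,-0.0155,0,0,-0.033,1,0,0,0,0]';python3 -m creep '[1,0,0,-0.03,0,1,0,0,-0.025,0,1,0,0,0,0]'
```

```text
time: 11.55
tool_pos: [0.5852, 0.2506, 0.1977]
tool_rot: [3.114, -0.012, 1.843]
contact_force: [-0.1, -0.1, -0.2]
opening: 0.0918
time: 11.92
tool_pos: [0.5872, 0.2485, 0.1433]
tool_rot: [3.11, -0.011, 1.84]
contact_force: [0.8, 0.9, 0.0]
opening: 0.0919
```

Run:
```python
from h import *
e=cam("scene");d=cam("top")
crop(e,270,100,430,220,5,"s9.png");crop(d,180,140,300,240,5,"t9.png")
```

```text
(no output)
```

View pics/s9.png

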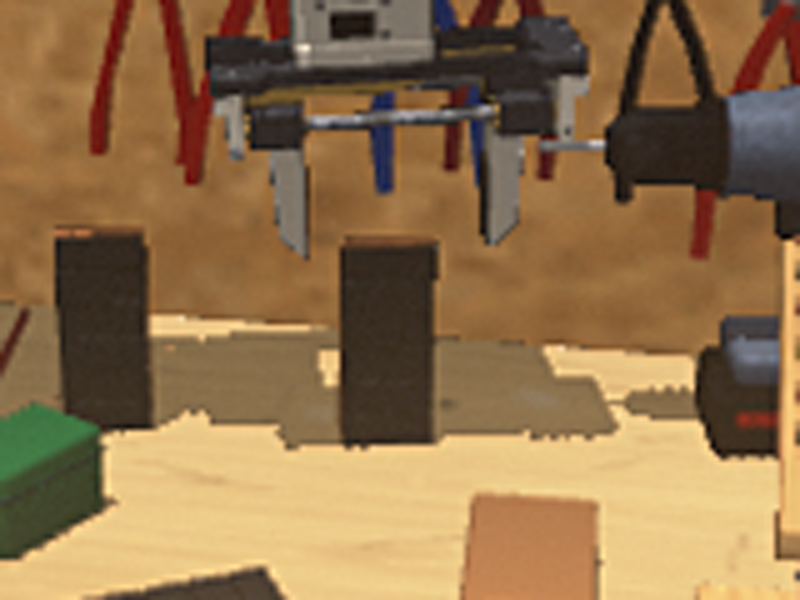

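View pics/t9.png

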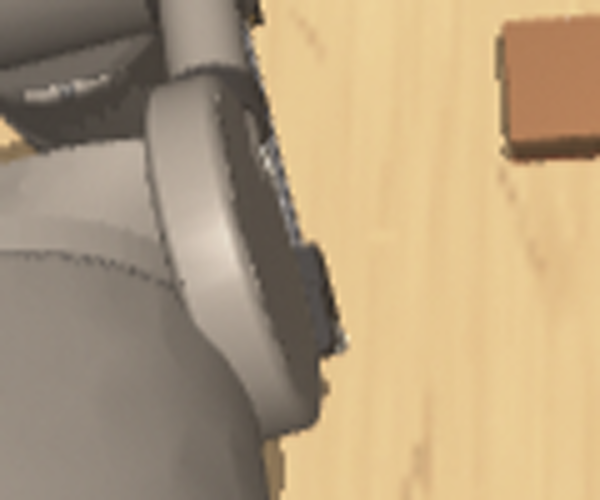

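```bash
python3 -m creep '[0.3,-0.002,0.004,-0.0085,0, 0.3,0,0,0,0,0.3,0,0,0,0,0.3,0,0,0,0,0.3,0,0,0,0,0.3,0,0,0,0,0.3,0,0,0,0]' 30
```

```text
time: 12.9
tool_pos: [0.5875, 0.2536, 0.1397]
tool_rot: [3.101, -0.011, 1.84]
contact_force: [-0.3, -0.3, -0.4]
opening: 0.0494
```

```bash
python3 -m creep '[0.65,-0.002,-0.001,0,0,0.65,0,0,-0.006,0,0.3,0,0,0,0,0.3,0,0,0,0,0.3,0,0,0,0]' 30
```

```text
time: 13.52
tool_pos: [0.5854, 0.2525, 0.1334]
tool_rot: [3.101, -0.011, 1.84]
contact_force: [0.6, 0.4, 0.3]
opening: 0.05
```

```bash
python3 -m creep '[0.3,0,0,0.012,0,0.3,-0.01,-0.001,0,0.04,0.3,-0.018,-0.0015,0,0.07,0.3,-0.018,-0.0015,0,0.07,0.3,-0.014,-0.001,0,0.06,0.3,-0.006,0,0,0.03,0.3,0,0,0,0]'
```

```text
time: 14.4
tool_pos: [0.5189, 0.2476, 0.1493]
tool_rot: [3.097, -0.01, 2.118]
contact_force: [0.8, -0.1, -1.6]
opening: 0.0497
```

```bash
python3 -m creep '[0.3,0,0,-0.014,0,0.3,0,0,-0.003,0,0.3,0,0,0,0]' 8; python3 -m creep '[0.3,0.004,-0.0064,0,0,0.3,0.004,-0.0064,0,0,0.3,0.0077,-0.0126,-0.0019,0,0.3,0.0076,-0.0124,-0.0038,0,0.3,0.0072,-0.0118,-0.0057,0,0.3,0,0,0,0]' 5;  python3 - <<'E'
from h import *
e=cam("scene")
crop(e,270,100,430,220,5,"s10.png")
E
```

```text
time: 14.78
tool_pos: [0.5203, 0.2473, 0.1325]
tool_rot: [3.096, -0.009, 2.116]
contact_force: [-1.9, -1.2, 6.9]
opening: 0.0502
time: 15.52
tool_pos: [0.5532, 0.1932, 0.1187]
tool_rot: [3.098, -0.009, 2.114]
contact_force: [0.6, 0.7, 0.7]
opening: 0.0507
```

View pics/s10.png

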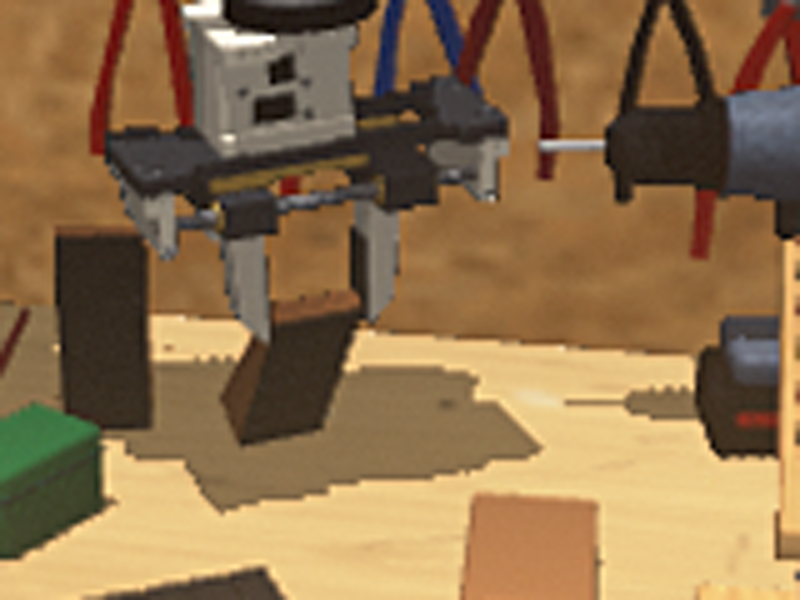

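```bash
python3 -m creep '[0.3,0.0063,-0.0102,-0.0075,0,0.3,0.0057,-0.0094,-0.0091,0,0.3,0.0051,-0.0084,-0.0105,0,0.3,0.0043,-0.0071,-0.0114,0,0.3,0.0036,-0.0059,-0.0126,0,0.3,0.0027,-0.0044,-0.0132,0,0.3,0.0015,-0.0025,-0.01,0,0.3,0,0,0,0]' 5;  python3 - <<'E'
from h import *
e=cam("scene")
crop(e,270,100,430,220,5,"s11.png")
E
```

```text
time: 16.58
tool_pos: [0.5835, 0.143, 0.038]
tool_rot: [3.099, -0.01, 2.115]
contact_force: [-1.1, 0.1, -0.4]
opening: 0.05
```

View pics/s11.png

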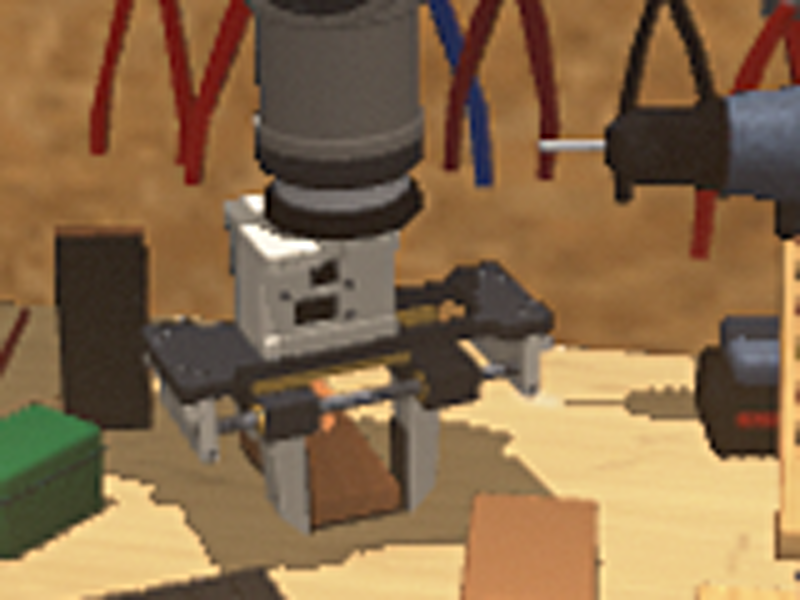

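```bash
python3 -m creep '[0.3,0.001,-0.0015,-0.007,0,0.3,0,0,-0.003,0,0.66,0,0,0,0,0.66,0,0,0,0,0.66,0,0,0.005,0]' 5;  python3 - <<'E'
from h import *
e=cam("scene")
crop(e,270,100,430,220,5,"s12.png")
E
```

```text
time: 17.25
tool_pos: [0.5851, 0.1423, 0.0342]
tool_rot: [3.097, -0.009, 2.116]
contact_force: [0.5, 0.2, 0.7]
opening: 0.0603
```

View pics/s12.png

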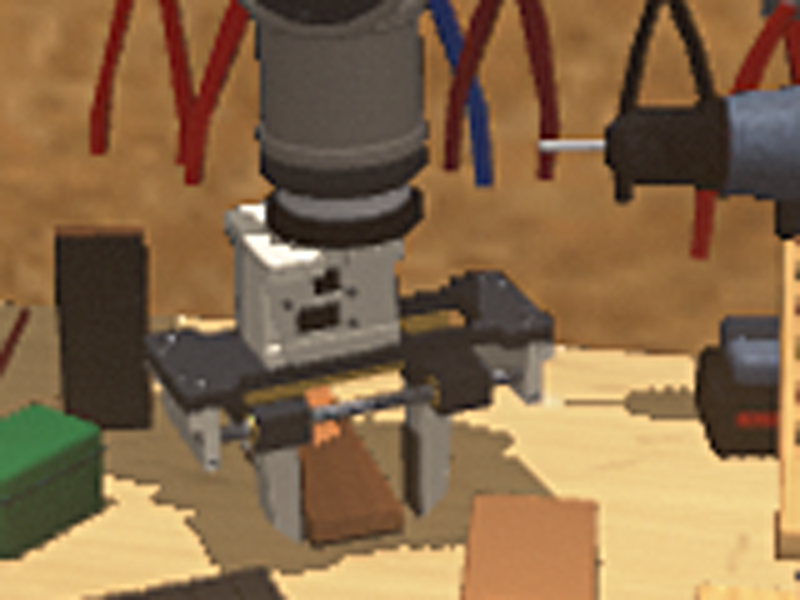

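```bash
python3 -m creep '[0.7,-0.015,0.025,0,0,0.7,-0.015,0.025,0,0,0.7,0,0,0,0,0.7,0,0,0,0]' 5;  python3 - <<'E'
from h import *
e=cam("scene");d=cam("top")
crop(e,270,100,430,220,5,"s13.png")
crop(d,180,140,300,260,5,"t13.png")
E
```

```text
time: 17.8
tool_pos: [0.5567, 0.193, 0.0372]
tool_rot: [3.092, -0.007, 2.115]
contact_force: [-0.5, -0.3, -0.3]
opening: 0.0641
```

View pics/s13.png

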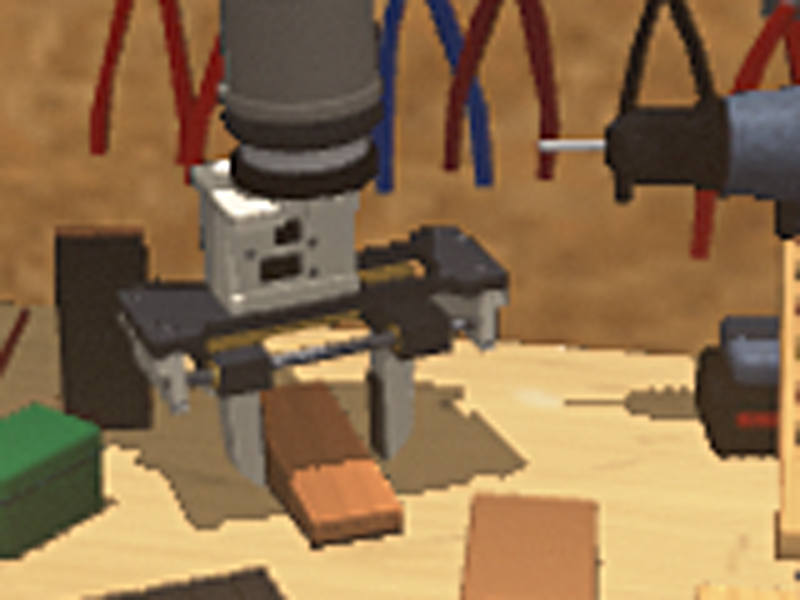

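View pics/t13.png

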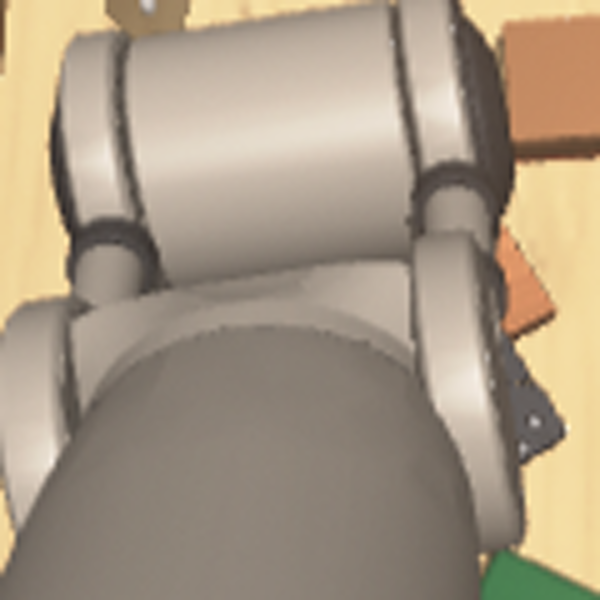

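```bash
python3 -m creep '[0.7,-0.001,0.001,-0.008,0,0.3,0,0,0,0,0.3,0,0,0,0,0.3,0,0,0,0]' 30;python3 -m creep '[0.3,0,0,0.03,0,0.3,0,0,0.03,0,0.3,0,0,0,0]' 40;  python3 - <<'E'
from h import *
e=cam("scene");d=cam("top")
crop(e,270,100,430,220,5,"s14.png")
E
```

```text
time: 18.4
tool_pos: [0.5562, 0.1923, 0.0283]
tool_rot: [3.093, -0.007, 2.112]
contact_force: [-0.6, 0.4, 0.4]
opening: 0.0502
time: 18.77
tool_pos: [0.5553, 0.192, 0.0883]
tool_rot: [3.095, -0.008, 2.112]
contact_force: [-0.1, -0.4, -2.3]
opening: 0.0504
```

View pics/s14.png

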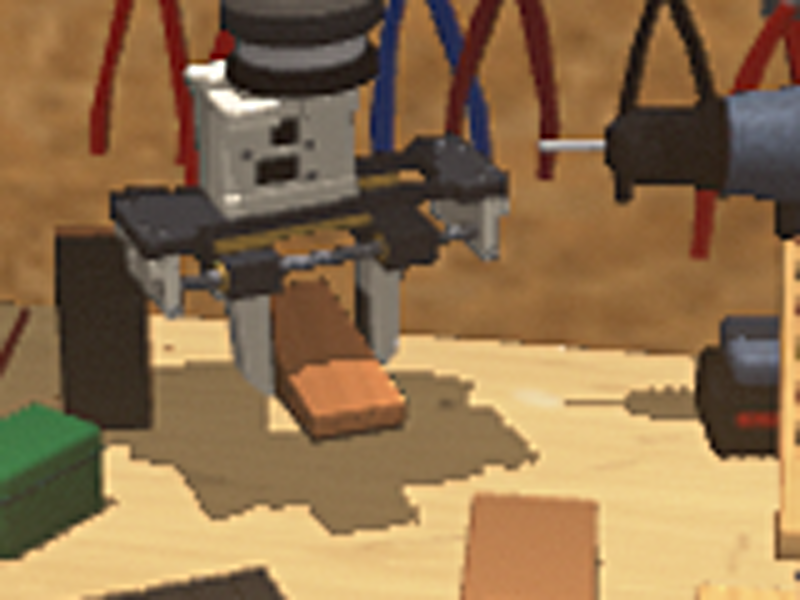

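Run:
```python
from h import *
d=cam("top");crop(d,300,150,460,290,5,"t15.png")
hsv=cv2.cvtColor(d["image"],cv2.COLOR_RGB2HSV)
m=(hsv[...,2]<100).astype(np.uint8); m[:180]=0;m[260:]=0;m[:,:320]=0;m[:,400:]=0
c=max(cv2.findContours(m,cv2.RETR_EXTERNAL,cv2.CHAIN_APPROX_NONE)[0],key=cv2.contourArea)
q=cv2.boxPoints(cv2.minAreaRect(c)); W=np.array([onz(d,*u,.052) for u in q])
print(q.round(1).tolist(),W.round(4).tolist(),W.mean(0),np.linalg.norm(W-np.roll(W,-1,0),axis=1).round(4))
e=cam("scene");crop(e,240,180,400,280,5,"s15.png")
```

```text
[[334.70001220703125, 199.5], [353.6000061035156, 186.89999389648438], [382.70001220703125, 230.5], [363.79998779296875, 243.1999969482422]] [[0.5633, 0.0207, 0.052], [0.5924, -0.0229, 0.052], [0.4912, -0.0848, 0.052], [0.4635, -0.0418, 0.052]] [ 0.52762284 -0.03221608  0.052     ] [0.0524 0.1186 0.0511 0.1177]
```

View pics/t15.png

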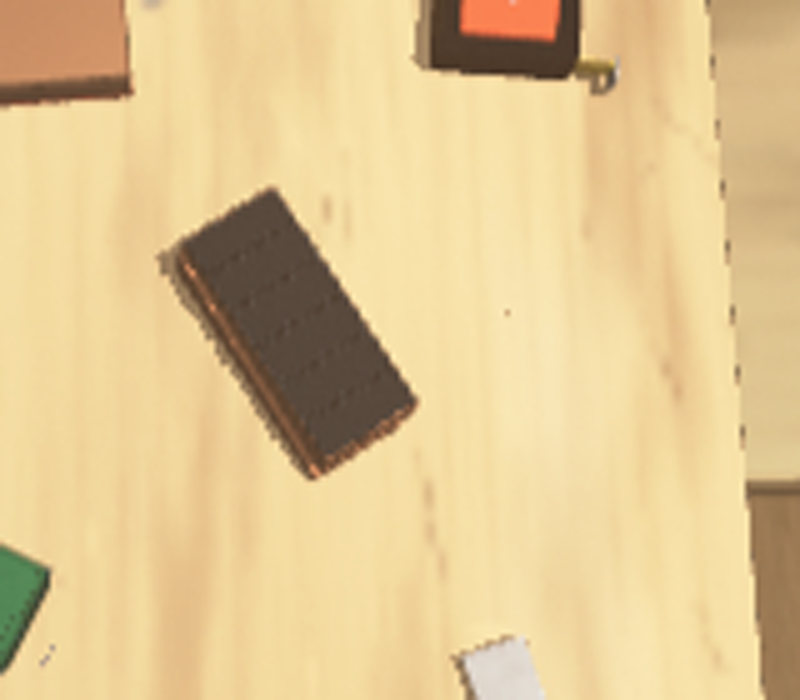

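```bash
python3 -m creep '[0.3,0,0,0.03,0,0.3,-0.003,-0.02,0.002,0,0.3,-0.005,-0.037,0,0,0.3,-0.005,-0.037,0,0,0.3,-0.005,-0.037,0,0,0.3,-0.005,-0.037,0,0,0.3,-0.004,-0.032,0,0.004,0.3,-0.002,-0.015,0,0.004,0.3,0,0,0,0,0.3,0,0,0,0]' 40
python3 - <<'E'
from h import *
e=cam("scene");crop(e,240,160,400,280,5,"s16.png")
E
```

```text
time: 20.23
tool_pos: [0.5115, -0.0368, 0.1018]
tool_rot: [3.124, -0.023, 2.118]
contact_force: [0.2, 0.3, -1.5]
opening: 0.0503
```

View pics/s16.png

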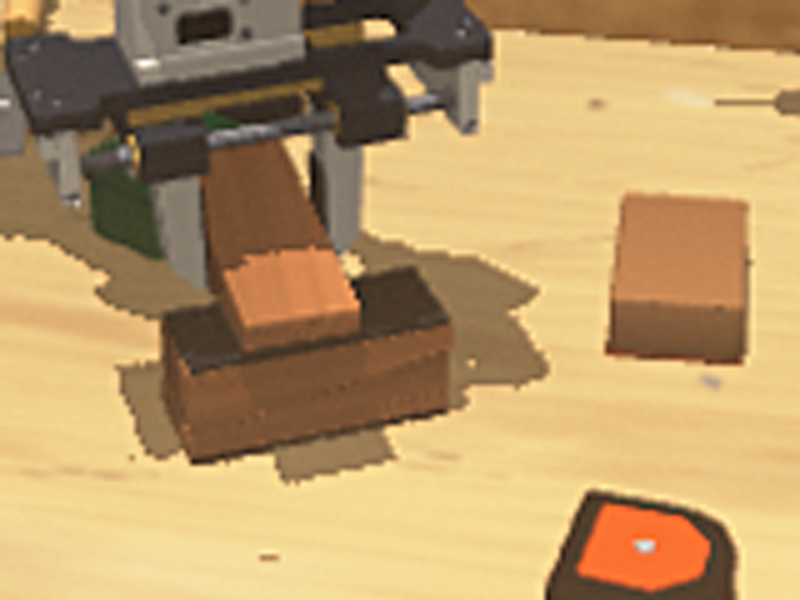

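```bash
python3 -m creep '[0.3,0.007,0.004,0,0,0.3,0.007,0.004,0,0,0.3,0,0,0,0]' 40;python3 -m creep '[0.3,0,0,-0.006,0,0.3,0,0,-0.006,0,0.3,0,0,0,0]' 40
python3 - <<'E'
from h import *
e=cam("scene");crop(e,240,160,400,280,5,"s17.png")
E
```

```text
time: 20.65
tool_pos: [0.5269, -0.0264, 0.1017]
tool_rot: [3.123, -0.023, 2.121]
contact_force: [0.6, -0.4, -2.8]
opening: 0.0502
time: 21.02
tool_pos: [0.5265, -0.0259, 0.0886]
tool_rot: [3.124, -0.023, 2.122]
contact_force: [-0.1, -0.3, -0.7]
opening: 0.0499
```

View pics/s17.png

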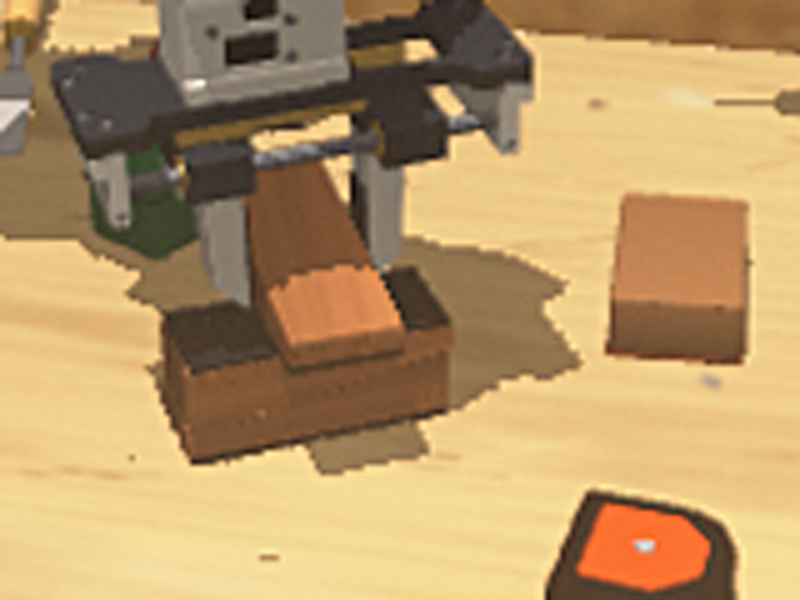

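Run:
```python
from h import *
e=cam("scene");x=np.array([.853,.5225]);D=np.array([.5225,-.853])
m=np.array([.5276,-.032]);o=lambda p,z:((np.array(proj(e,[*p,z]))-[240,160])*5).round(0)
for s in(-1,1): print("ideal thin corners bottom/top",o(m+.06*D+s*.025*x,.0603),o(m+.06*D+s*.025*x,.0763))
for s in(-1,1): print("pair front",o(m+.025*D+s*.06*x,.052),o(m+.025*D+s*.06*x,.0))
```

```text
ideal thin corners bottom/top [282. 380.] [281. 347.]
ideal thin corners bottom/top [398. 357.] [398. 324.]
pair front [180. 369.] [187. 471.]
pair front [449. 317.] [449. 416.]
```

```bash
python3 -m creep '[0.3,0.0007,-0.003,0,0,0.3,0,0,-0.004,0,0.3,0,0,-0.003,0,0.3,0,0,0,0]' 20;python3 -m creep '[0.3,0,0,-0.002,0,0.3,0,0,0,0]' 10
```

```text
time: 21.62
tool_pos: [0.5278, -0.0295, 0.0819]
tool_rot: [3.123, -0.022, 2.121]
contact_force: [0.2, -0.2, -2.6]
opening: 0.0505
time: 21.88
tool_pos: [0.5278, -0.0296, 0.08]
tool_rot: [3.123, -0.022, 2.121]
contact_force: [-0.2, 0.1, -2.3]
opening: 0.0504
```

```bash
python3 -m creep '[0.3,0,0,-0.002,0,0.3,0,0,0,0]' 6
python3 - <<'E'
from h import *
e=cam("scene");crop(e,240,160,400,280,5,"s18.png")
E
```

```text
time: 22.12
tool_pos: [0.5281, -0.0297, 0.0788]
tool_rot: [3.122, -0.021, 2.121]
contact_force: [0.7, -0.4, -1.6]
opening: 0.0504
```

View pics/s18.png

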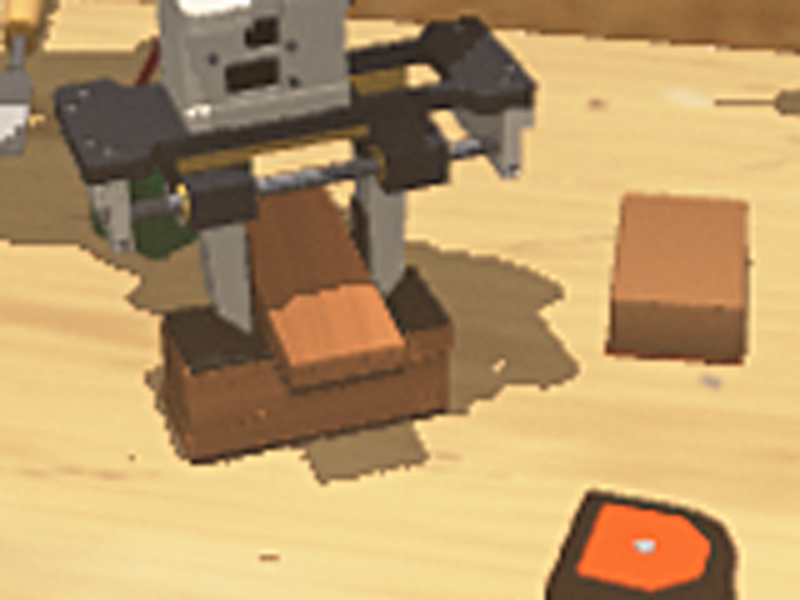

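```bash
python3 -m creep '[0.7,0,0,0,0,0.8,0,0,0.001,0,0.9,0,0,0.003,0,1,0,0,0.03,0,1,0,0,0.05,0,1,-0.01,0.03,0.05,0,1,-0.02,0.05,0.02,0]' 6
python3 - <<'E'
from h import *
e=cam("scene");crop(e,240,160,400,280,5,"s19.png")
d=cam("top");crop(d,300,150,460,290,5,"t19.png")
E
```

```text
time: 23.05
tool_pos: [0.4977, 0.0498, 0.2362]
tool_rot: [3.123, -0.023, 2.116]
contact_force: [0.1, 0.8, -1.0]
opening: 0.0917
```

View pics/s19.png

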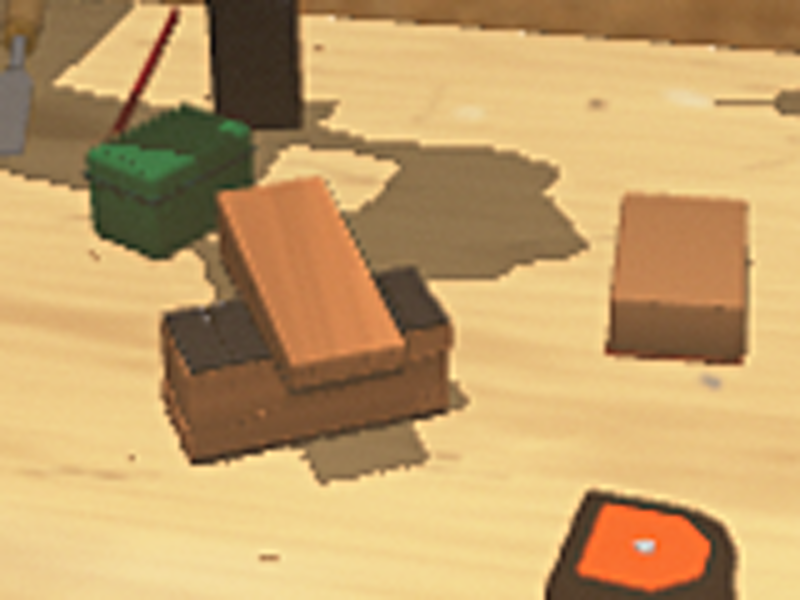

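View pics/t19.png

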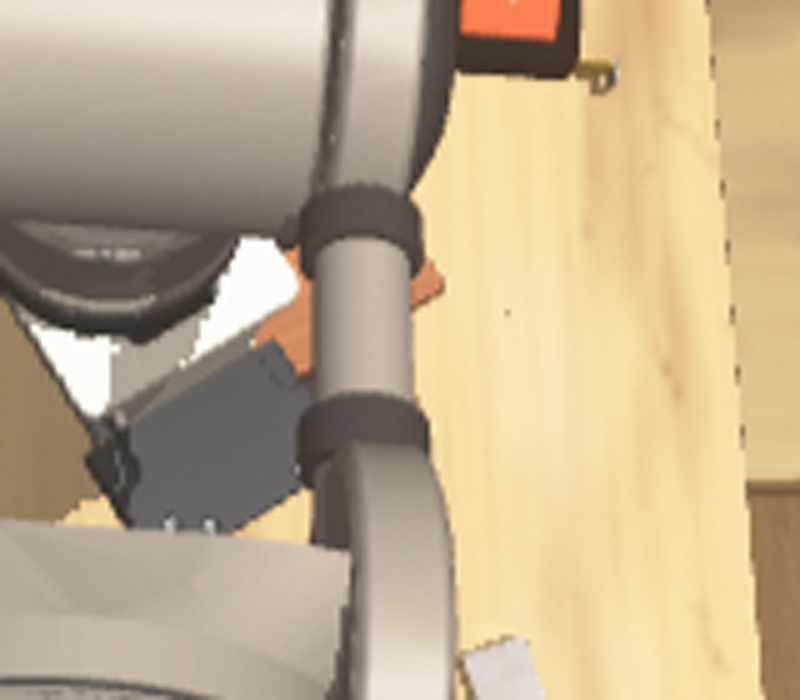

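```bash
python3 -m creep '[1,-0.01,0.02,0,-0.042,1,-0.01,0.03,-0.01,-0.042,1,-0.01,0.03,-0.01,-0.042,1,-0.01,0.03,-0.01,-0.042,1,-0.01,0.03,0,-0.042,1,-0.01,0.03,0,-0.042,1,-0.009,0.018,0,-0.042,1,0,0,0,0,1,0,0,0,0]'
python3 - <<'E'
from h import *
e=cam("scene");crop(e,240,120,400,240,5,"s20.png")
d=cam("top");crop(d,180,170,400,290,3,"t20.png")
E
```

```text
time: 24.28
tool_pos: [0.4257, 0.2435, 0.2038]
tool_rot: [3.124, -0.021, 1.82]
contact_force: [0.6, 0.0, -0.7]
opening: 0.0919
```

View pics/t20.png

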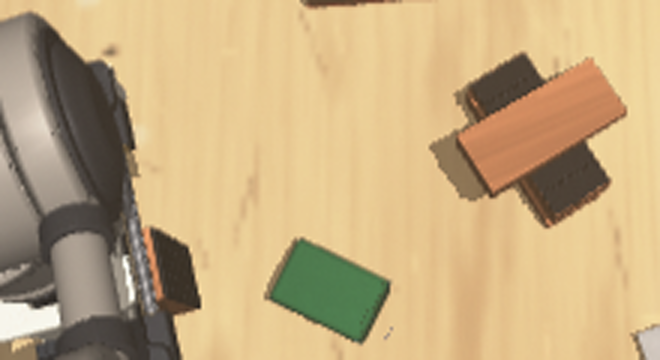

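View pics/s20.png

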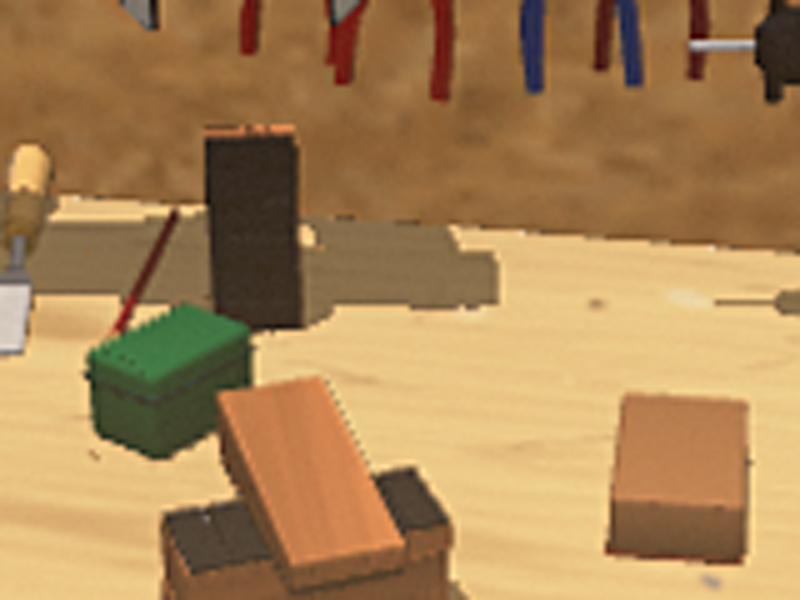

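Third wedge lies crosswise and looks centred; measuring its pose from the top view while lowering onto the last one.

```bash
python3 - <<'E'
from h import *
d=cam("top")
hsv=cv2.cvtColor(d["image"],cv2.COLOR_RGB2HSV)
m=((hsv[...,0]>4)&(hsv[...,0]<15)&(hsv[...,1]>105)&(hsv[...,2]>130)).astype(np.uint8); m[:180]=0;m[245:]=0;m[:,:320]=0;m[:,400:]=0
c=max(cv2.findContours(m,cv2.RETR_EXTERNAL,cv2.CHAIN_APPROX_NONE)[0],key=cv2.contourArea)
q=cv2.boxPoints(cv2.minAreaRect(c)); 
W=np.array([onz(d,*u,.088 if u[0]<350 else .068) for u in q])
print(q.round(1).tolist(),W.round(4).tolist(),W.mean(0),np.linalg.norm(W-np.roll(W,-1,0),axis=1).round(4))
L=W[q[:,0]<350].mean(0);R=W[q[:,0]>350].mean(0);v=L-R;print(np.degrees(np.arctan2(v[1],v[0])))
E
python3 -m creep '[1,0.003,-0.0045,-0.03,0,1,0,0,-0.025,0,1,0,0,0,0]'
```

```text
[[331.6000061035156, 214.60000610351562], [376.8999938964844, 187.5], [388.6000061035156, 207.0], [343.29998779296875, 234.1999969482422]] [[0.5211, 0.0289, 0.088], [0.5861, -0.0738, 0.068], [0.541, -0.0979, 0.068], [0.4784, 0.0046, 0.088]] [ 0.5316536 -0.0345507  0.078    ] [0.1232 0.0512 0.1218 0.0492]
121.89783567100636
time: 24.8
tool_pos: [0.4304, 0.237, 0.1484]
tool_rot: [3.122, -0.021, 1.817]
contact_force: [0.5, 0.3, 0.6]
opening: 0.0918
```

```bash
python3 -m creep '[0.9,-0.0015,0.002,-0.016,0,0.7,0,0,0,0,0.6,0,0,0,0,0.6,0,0,0,0,0.6,0,0,0,0,0.6,0,0,0,0]' 20
```

```text
time: 25.55
tool_pos: [0.4319, 0.239, 0.137]
tool_rot: [3.114, -0.022, 1.816]
contact_force: [0.6, 0.1, -0.4]
opening: 0.0552
```

```bash
python3 -m creep '[0.6,-0.003,0.000,-0.005,0,0.3,0,0,0,0,0.3,0,0,0,0]' 30
```

```text
time: 25.92
tool_pos: [0.4284, 0.2389, 0.1315]
tool_rot: [3.115, -0.022, 1.816]
contact_force: [-0.9, 0.2, 0.9]
opening: 0.0498
```

```bash
python3 -m creep '[0.6,0,0,0,0,0.6,0,0,0.002,0,0.3,0,0,0,0,0.3,0,0,0,0,0.3,0,0,0,0]' 30
```

```text
time: 26.55
tool_pos: [0.4286, 0.239, 0.1337]
tool_rot: [3.115, -0.022, 1.816]
contact_force: [-0.3, 0.5, -1.1]
opening: 0.0496
```

```bash
python3 -m creep '[0.3,0,0,0.025,0,0.3,0.01,-0.009,0.01,0.02,0.3,0.018,-0.0165,0,0.04,0.3,0.02,-0.018,0,0.05,0.3,0.02,-0.018,0,0.05,0.3,0.02,-0.018,0,0.05,0.3,0.02,-0.018,0,0.05,0.3,0.016,-0.015,0,0.04,0.3,0.01,-0.009,0,0.01,0.3,0,0,0,0]' 30;  python3 - <<'E'
from h import *
e=cam("scene");crop(e,270,110,430,230,5,"s21.png")
E
```

```text
time: 27.8
tool_pos: [0.5648, 0.1134, 0.1676]
tool_rot: [3.119, -0.023, 2.136]
contact_force: [-0.3, 0.4, -0.4]
opening: 0.0495
```

View pics/s21.png

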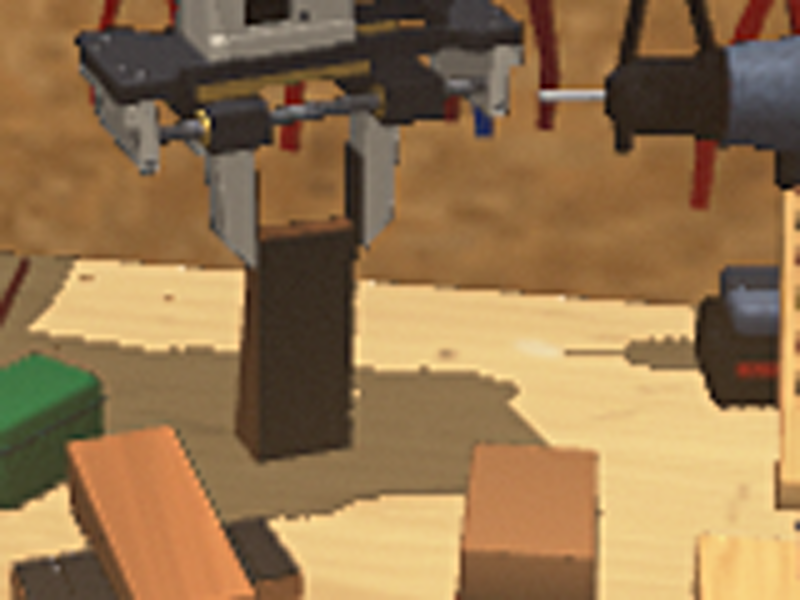

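```bash
python3 -m creep '[0.3,0,0,-0.015,0,0.3,0,0,-0.016,0,0.3,0,0,-0.003,0,0.3,0,0,0,0]' 12; python3 -m creep '[0.3,0,0,-0.001,0,0.3,0,0,0,0]' 8
```

```text
time: 28.35
tool_pos: [0.5623, 0.1155, 0.1329]
tool_rot: [3.12, -0.022, 2.139]
contact_force: [0.3, -0.5, 3.5]
opening: 0.0499
time: 28.6
tool_pos: [0.5622, 0.1158, 0.133]
tool_rot: [3.119, -0.02, 2.14]
contact_force: [-0.4, -1.1, -0.1]
opening: 0.0499
```

```bash
python3 -m creep '[0.3,-0.004,0.0064,0.0013,0, 0.3,-0.004,0.0064,0.001,0, 0.3,-0.0082,0.0129,0.0005,0, 0.3,-0.0082,0.0129,-0.0015,0, 0.3,-0.0081,0.0126,-0.0033,0, 0.3,0,0,0,0]' 6
python3 - <<'E'
from h import *
e=cam("scene");crop(e,270,110,430,230,5,"s22.png")
E
```

```text
time: 29.35
tool_pos: [0.5254, 0.1722, 0.1297]
tool_rot: [3.121, -0.022, 2.142]
contact_force: [-0.7, 0.1, 0.7]
opening: 0.0497
```

View pics/s22.png

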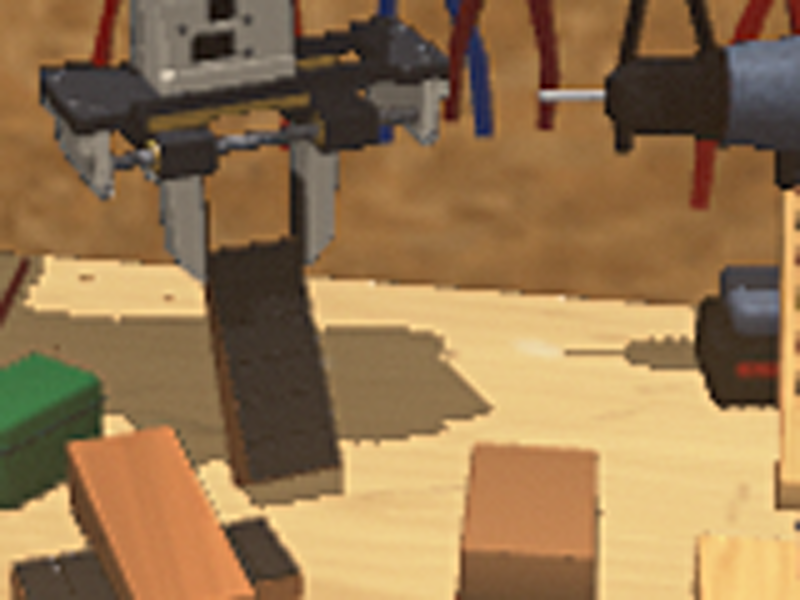

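```bash
python3 -m creep '[0.3,-0.0072,0.0112,-0.0057,0,0.3,-0.0068,0.0107,-0.0073,0,0.3,-0.0062,0.0097,-0.0088,0,0.3,-0.0057,0.0088,-0.0102,0,0.3,-0.0049,0.0076,-0.0114,0,0.3,-0.004,0.0063,-0.0123,0,0.3,-0.002,0.0035,-0.008,0,0.3,0,0,0,0]' 6
python3 - <<'E'
from h import *
e=cam("scene");crop(e,270,110,430,230,5,"s23.png")
E
```

```text
time: 30.4
tool_pos: [0.4862, 0.2333, 0.0606]
tool_rot: [3.121, -0.022, 2.141]
contact_force: [-0.9, 0.9, -0.6]
opening: 0.0498
```

View pics/s23.png

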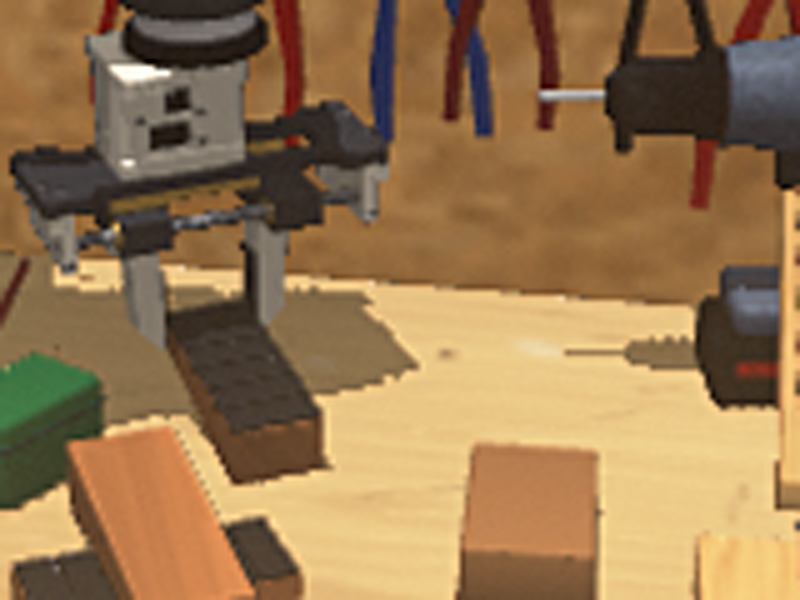

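```bash
python3 -m creep '[0.3,-0.001,0.0016,-0.008,0,0.3,-0.0005,0.0008,-0.006,0,0.3,0,0,0,0]' 6;python3 -m creep '[0.3,0,0,0,0,0.3,0,0,0,0,0.3,0,0,0.02,0,0.3,0,0,0.02,0,0.3,0,0,0.0,0]' 60
python3 - <<'E'
from h import *
e=cam("scene");crop(e,270,110,430,230,5,"s24.png")
E
```

```text
time: 30.82
tool_pos: [0.4856, 0.2353, 0.0466]
tool_rot: [3.12, -0.021, 2.14]
contact_force: [-0.4, 1.1, 0.3]
opening: 0.0502
time: 31.45
tool_pos: [0.4855, 0.2349, 0.0874]
tool_rot: [3.12, -0.022, 2.139]
contact_force: [-0.2, 0.3, -1.7]
opening: 0.0497
```

View pics/s24.png

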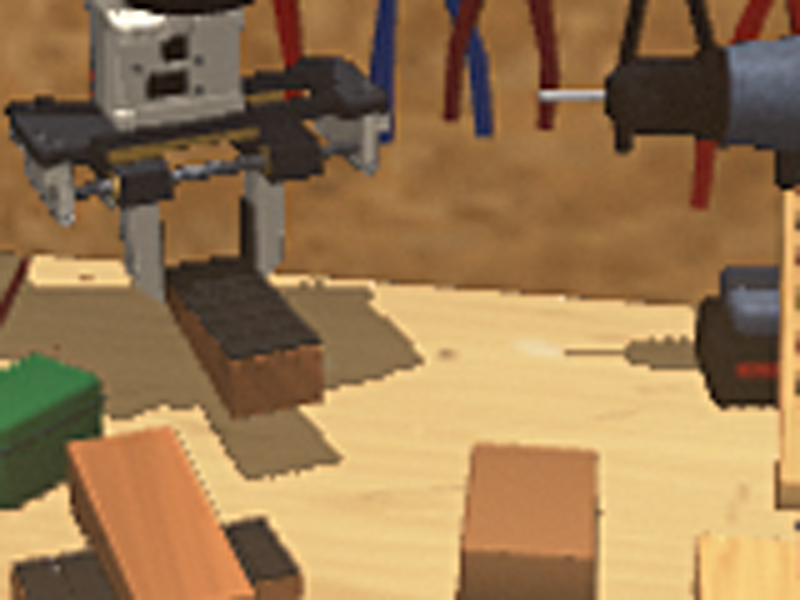

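Run:
```python
from h import *
e=cam("scene");D=np.array([-.539,.842]);x=np.array([.842,.539])
G=np.array([.4855,.2349]);o=lambda p,z:((np.array(proj(e,[*p,z]))-[270,110])*5).round(0)
for s in(-1,1): print("thick",o(G-.114*D+s*.025*x,.0765),o(G-.114*D+s*.025*x,.0405),"thin",o(G+.006*D+s*.025*x,.0765))
```

```text
thick [227. 357.] [228. 421.] thin [153. 266.]
thick [321. 341.] [321. 404.] thin [240. 252.]
```

```bash
python3 -m creep '[0.3,0,0,0.02,0,0.3,0,0,0.03,0,0.3,0.001,-0.012,0.02,0,0.3,0.002,-0.025,0,0,0.3,0.002,-0.03,0,0,0.3,0.002,-0.03,0,0,0.3,0.002,-0.03,0,0,0.3,0.002,-0.03,0,0,0.3,0.002,-0.025,0,0,0.3,0.001,-0.012,0,0,0.3,0,0,0,0,0.3,0,0,0,0]' 60
python3 - <<'E'
from h import *
e=cam("scene");crop(e,240,130,400,250,5,"s25.png")
E
```

```text
time: 33.05
tool_pos: [0.4927, 0.035, 0.1461]
tool_rot: [3.141, -0.032, 2.14]
contact_force: [-0.2, 0.2, -0.3]
opening: 0.0491
```

View pics/s25.png

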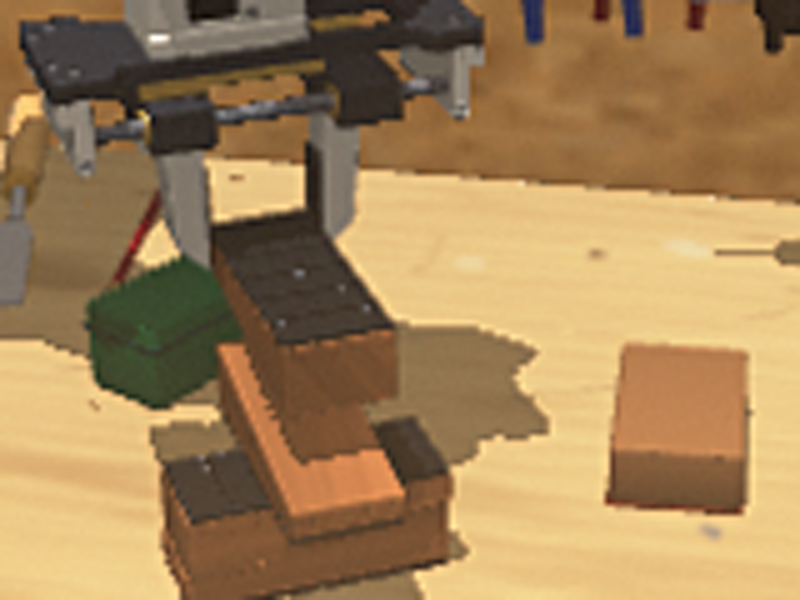

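```bash
python3 -m creep '[0.3,0.003,-0.007,0,-0.006,0.3,0.004,-0.009,0,-0.006,0.3,0.0025,-0.006,-0.005,0,0.3,0,0,0,0,0.3,0,0,0,0]' 60
python3 - <<'E'
from h import *
s=telemetry.observe();e=cam("scene");crop(e,240,130,400,250,5,"s26.png")
y=s["tool_rot"][2];D=np.array([np.cos(y),np.sin(y)]);x=np.array([D[1],-D[0]])
G=s["tool_pos"][:2];z=s["tool_pos"][2]-.019;o=lambda p,z:((np.array(proj(e,[*p,z]))-[240,130])*5).round(0)
for q in(-1,1): print("thick",o(G-.114*D+q*.025*x,z+.0085),o(G-.114*D+q*.025*x,z-.0275),"thin",o(G+.006*D+q*.025*x,z+.0085))
m=np.array([.5317,-.0346]);D=np.array([-.528,.849]);x=np.array([.849,.528])
for q in(-1,1): print("third thin",o(m-.06*D+q*.025*x,.068),o(m-.06*D+q*.025*x,.052),"thick",o(m+.06*D+q*.025*x,.088))
E
```

```text
time: 33.72
tool_pos: [0.503, 0.0126, 0.1407]
tool_rot: [3.141, -0.031, 2.129]
contact_force: [0.0, -0.3, -0.8]
opening: 0.0494
thick [286. 383.] [289. 461.] thin [207. 257.]
thick [406. 361.] [407. 439.] thin [316. 239.]
third thin [291. 519.] [292. 551.] thick [212. 343.]
third thin [407. 495.] [407. 528.] thick [319. 325.]
```

View pics/s26.png

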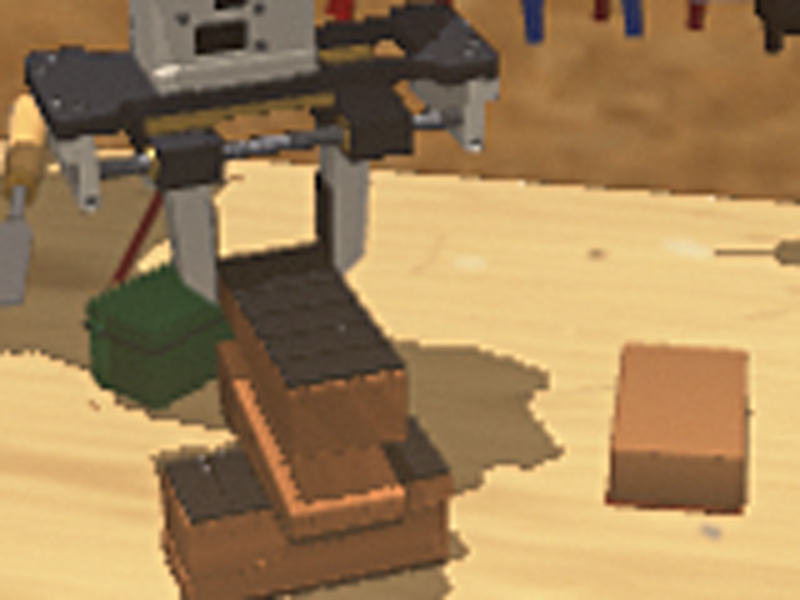

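```bash
python3 -m creep '[0.3,-0.0016,0.0025,-0.008,0,0.3,0,0,-0.008,0,0.3,0,0,-0.004,0,0.3,0,0,0,0]' 60
python3 - <<'E'
from h import *
e=cam("scene");crop(e,260,170,360,260,8,"s27.png")
E
```

```text
time: 34.28
tool_pos: [0.5007, 0.0159, 0.119]
tool_rot: [3.142, -0.032, 2.13]
contact_force: [-0.3, -0.5, -1.2]
opening: 0.0495
```

View pics/s27.png

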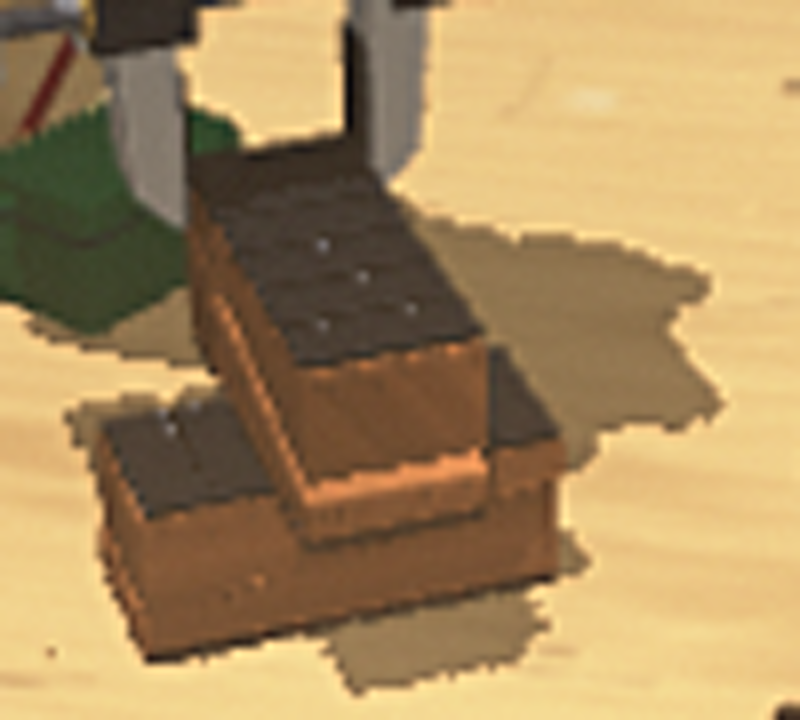

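```bash
python3 -m creep '[0.3,0.002,-0.0034,0,0,0.3,0,0,-0.002,0,0.3,0,0,0,0]' 40
python3 - <<'E'
from h import *
e=cam("scene");crop(e,260,170,360,260,8,"s28.png")
E
```

```text
time: 34.7
tool_pos: [0.5034, 0.012, 0.1175]
tool_rot: [3.14, -0.031, 2.13]
contact_force: [-0.0, -0.1, -1.2]
opening: 0.0495
```

View pics/s28.png

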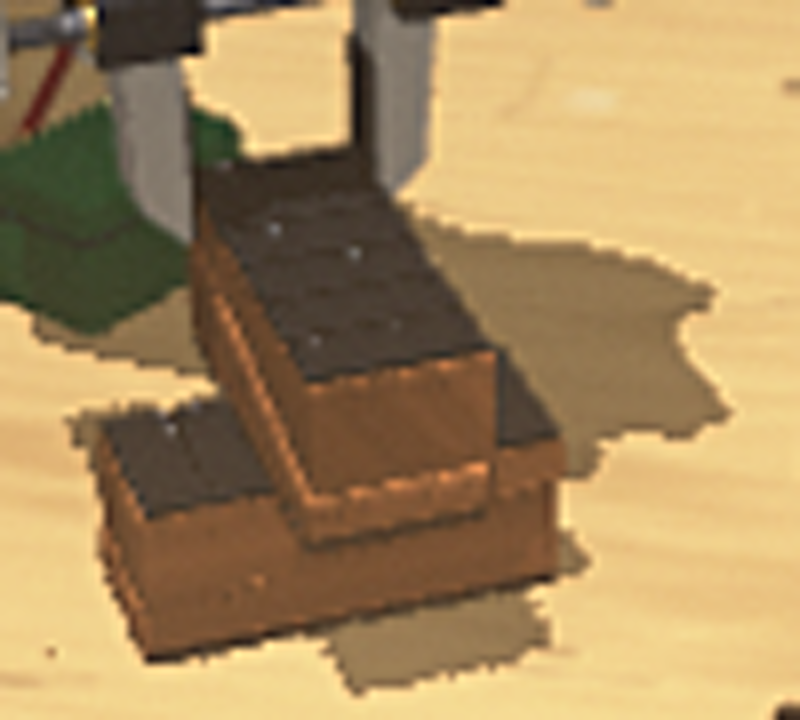

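```bash
python3 -m creep '[0.3,-0.0005,0.001,-0.0015,0,0.3,0,0,0,0]' 20;  python3 -m creep '[0.3,0,0,-0.001,0,0.3,0,0,0,0]' 4
python3 - <<'E'
from h import *
e=cam("scene");crop(e,260,170,360,260,8,"s29.png")
E
```

```text
time: 35.0
tool_pos: [0.503, 0.0131, 0.1162]
tool_rot: [3.14, -0.031, 2.13]
contact_force: [-0.5, -0.4, 0.0]
opening: 0.0497
time: 35.25
tool_pos: [0.5031, 0.0131, 0.1153]
tool_rot: [3.14, -0.03, 2.13]
contact_force: [0.3, -0.1, -1.1]
opening: 0.0502
```

View pics/s29.png

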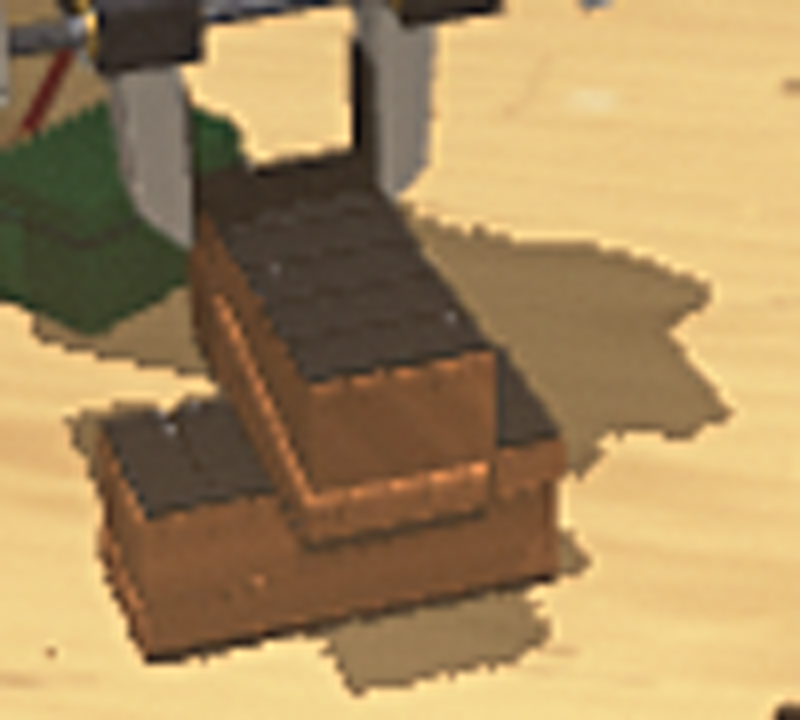

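```bash
python3 -m creep '[0.3,0,0,-0.0015,0,0.3,0,0,-0.001,0,0.3,0,0,0,0]' 3
python3 - <<'E'
from h import *
e=cam("scene");crop(e,260,170,360,260,8,"s30.png")
E
```

```text
time: 35.67
tool_pos: [0.5032, 0.0131, 0.1133]
tool_rot: [3.139, -0.03, 2.13]
contact_force: [-0.5, -0.5, 0.9]
opening: 0.0501
```

View pics/s30.png

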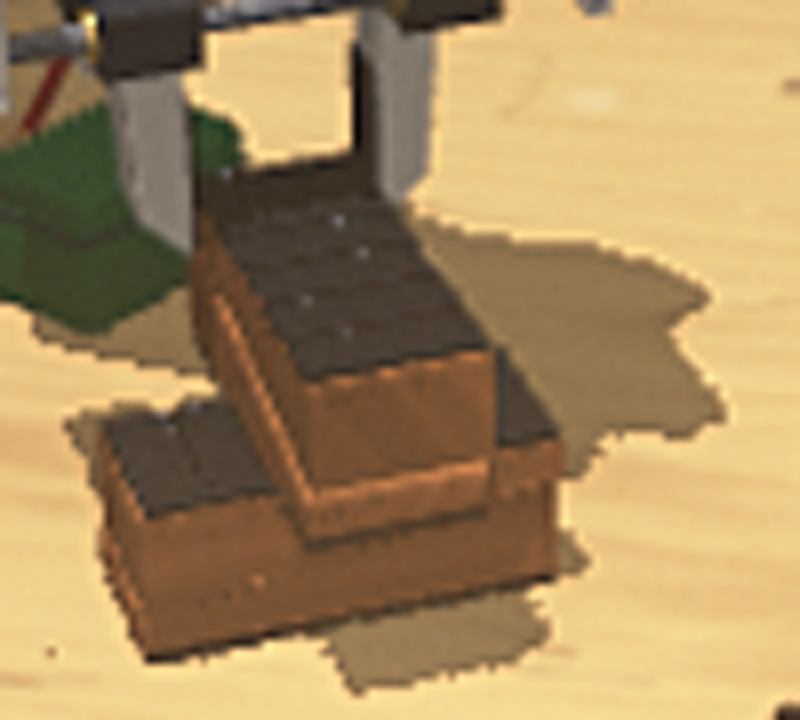

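```bash
python3 -m creep '[0.5,0,0,0,0,0.7,0,0,0,0,0.9,0,0,0.002,0,1,0,0,0.004,0,1,0,0,0.02,0,1,0,0,0.05,0,1,-0.01,0.03,0.03,0,1,-0.02,0.05,0,0,1,-0.02,0.06,0,0,1,-0.02,0.06,0,0,1,0,0.03,0,0,1,0,0,0,0]' 3
python3 - <<'E'
from h import *
e=cam("scene");crop(e,240,150,400,270,5,"s31.png")
d=cam("top");crop(d,300,150,460,290,5,"t31.png")
E
```

```text
time: 37.22
tool_pos: [0.4316, 0.2472, 0.225]
tool_rot: [3.134, -0.029, 2.127]
contact_force: [-0.3, -0.4, -0.4]
opening: 0.092
```

View pics/s31.png

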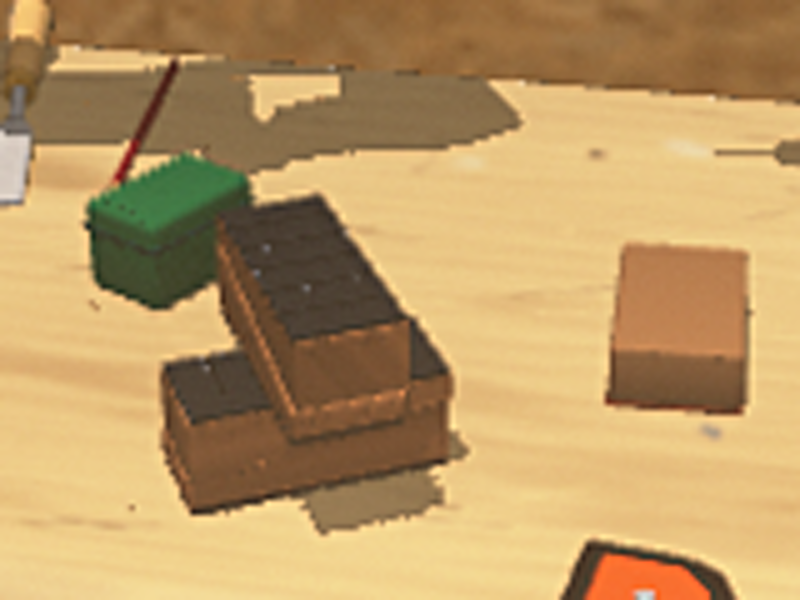

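View pics/t31.png

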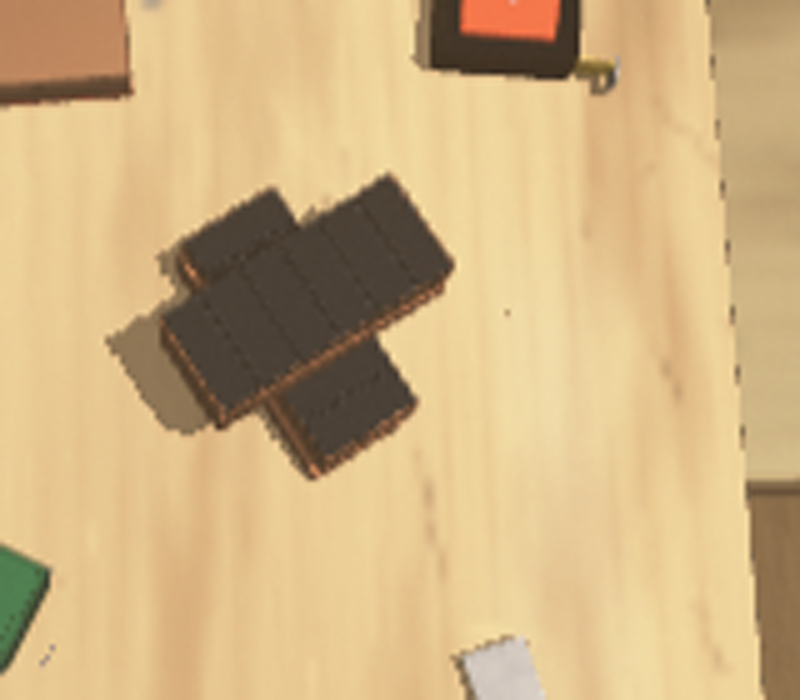

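Run:
```python
from h import *
d=cam("top")
W=np.array([onz(d,300+u/5,150+v/5,.104) for u,v in [(388,174),(454,265),(222,424),(163,325)]])
print(W.round(4).tolist(),W.mean(0),np.linalg.norm(W-np.roll(W,-1,0),axis=1).round(4)); v=(W[2]+W[3]-W[0]-W[1]);print(np.degrees(np.arctan2(v[1],v[0])))
e=cam("scene")
# height check: 4 top corners of the fourth wedge's sole, both views
for t,s in zip([(388,174),(454,265),(222,424),(163,325)],[(408,318),(293,340),(218,220),(318,196)]): pass
pairs=[((388,174),(408,320)),((454,265),(292,340)),((222,424),(217,220)),((163,325),(320,196))]
for t,s in [((388,174),(408,320)),((454,265),(292,340)),((163,325),(320,196)),((222,424),(217,220))]:
    p,g=tri(d,(300+t[0]/5,150+t[1]/5),e,(240+s[0]/5,150+s[1]/5)); print(p.round(4),round(g,4))
s=telemetry.observe();print(s["time"])
```

```text
[[0.5822, -0.0707, 0.104], [0.5417, -0.0971, 0.104], [0.4746, 0.0031, 0.104], [0.517, 0.0271, 0.104]] [ 0.52887329 -0.03441499  0.104     ] [0.0484 0.1206 0.0488 0.1175]
123.74000542541594
[ 0.5839 -0.0705  0.1024] 0.0025
[ 0.5426 -0.0969  0.1038] 0.0019
[0.52   0.028  0.1025] 0.0056
[0.4783 0.004  0.0986] 0.0062
37.425
```

```bash
python3 -c "
from cell import workorder; print(workorder.hand_in())"
```

```text
the job is handed in; nothing more can be done
None
```

The block is built and handed in at about 37 s of the 67 s allowed; no verdict was reported.

**What I did**
- **First wedge:** I tipped it under control straight onto the bottom wedge, upside down and head to tail.
- **Second wedge:** I laid it sole down on the bench, regripped it at mid-length and set it crosswise on the pair.
- **Third wedge:** I tipped it to sole-level on the bench, carried it by its thin end and lowered it slope on slope onto the crosswise one.

**Last checks from the camera views**

| Item | Measured | Allowed |
|---|---|---|
| Lower pair, centre against the bottom wedge's starting centre | about 1 mm apart (the bottom wedge is hidden beneath) | 14 mm |
| Crosswise wedge, centre against the lower pair | about 5 mm off, 0.4° off square | 16 mm, 9° |
| Top wedge, centre against the crosswise one | about 3 mm off, 2° off line | 14 mm, 8° |
| Top sole corner heights (104 mm expected) | 102.4, 103.8, 102.5 and 98.6 mm | – |

- **Level:** the 98.6 mm corner disagrees with the other three. Its sight lines from the two cameras miss each other by 6 mm, so I took it as picking error. I did not confirm the level any other way.
- **Alignment of views:** the two cameras disagreed by a few millimetres on the lengthwise position of the bottom and crosswise wedges, which is still inside the tolerances.
- **Bystanders:** the sanding block, tape measure and green box look unmoved in the last pictures. The gripper was open and clear of everything at hand-in.

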